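# Pipe fittings back to their own stock trays

### The job

Each of the four stock trays on the bench holds two fittings of one kind in its far compartment, but in its near compartment stands a stray of another kind. The strays have changed places: swap them round (the empty cork mat is a free spot to set one down meanwhile) until each stands upright in the near compartment of the tray with its own kind: elbow with elbows, tee with tees, union with unions, nipple with nipples. Do not knock any of the four over on the way.

Things in the scene. Friction and masses are not known exactly. Their poses are not given: they have to be found in the camera images.
- elbow: The loose grey steel pipe elbow (0.19 kg) on end: round upright leg 31 mm thick (36 mm collar on the lowest 13 mm), rounded top 48.5 mm up; level side leg along +x, axis 33 mm up, 31 mm thick, its last 13 mm a 36 mm collar, ending 33 mm from the upright axis. Origin: centre of the underside, on the upright axis; z up.
- tee: The loose grey steel pipe tee (0.25 kg) on end: round upright run 66 mm tall, 31 mm thick, 36 mm collars on its lowest and top 13 mm, dark mouth on top; level side branch along +x, axis 33 mm up, 31 mm thick with 36 mm collar, ending 33 mm from the upright axis. Origin: centre of the underside, on the upright axis; z up.
- union: The loose grey steel pipe union (0.3 kg) on end, 52 mm tall, no side leg: round foot 36 mm wide up to 20 mm, hexagon nut 44 mm across flats from 20 to 42 mm up (two flats face +y and -y), round 34 mm end with dark mouth on top. Origin: centre of the underside, on the upright axis; z up.
- nipple: The loose grey steel barrel nipple (0.12 kg): a slender piece of pipe on end, plain cylinder 27 mm thick, 55 mm tall, dark thread lines near both ends. Origin: centre of the underside, on the upright axis; z up.
- tray_elbow: Tray of the elbows: two more elbows, fixed at x 85, y +-23.5 mm, top at most 69 mm up, fill its far compartment. Green, fixed, 170 (x, away from robot) x 101 mm, walls 16 high, 3 thick, floor 2.5 mm. Origin: under the floor at the centre of the near compartment (79 x 95 mm inside), where the loose one belongs. The trays differ only in stock.
- tray_tee: Tray of the tees: two more tees, fixed at x 85, y +-23.5 mm, top at most 69 mm up, fill its far compartment. Green, fixed, 170 (x, away from robot) x 101 mm, walls 16 high, 3 thick, floor 2.5 mm. Origin: under the floor at the centre of the near compartment (79 x 95 mm inside), where the loose one belongs. The trays differ only in stock.
- tray_union: Tray of the unions: two more unions, fixed at x 85, y +-23.5 mm, top at most 69 mm up, fill its far compartment. Green, fixed, 170 (x, away from robot) x 101 mm, walls 16 high, 3 thick, floor 2.5 mm. Origin: under the floor at the centre of the near compartment (79 x 95 mm inside), where the loose one belongs. The trays differ only in stock.
- tray_nipple: Tray of the nipples: two more nipples, fixed at x 85, y +-23.5 mm, top at most 69 mm up, fill its far compartment. Green, fixed, 170 (x, away from robot) x 101 mm, walls 16 high, 3 thick, floor 2.5 mm. Origin: under the floor at the centre of the near compartment (79 x 95 mm inside), where the loose one belongs. The trays differ only in stock.
- mat: The free spot: an empty square of brown cork mat fixed flat on the bench, 120 x 120 mm, 3 mm thick. Origin: centre of its underside.
There are look-alikes about, which are no part of the job. What is shaped like the union but green or yellow is not meant.

How it is judged (in metres and radians):
At the end, for the whole second after the job is handed in: Each loose fitting stands upright (within 0.1 rad), flat on the floor of the near compartment of its own kind's tray (its axis within 28 mm along and 36 mm across the tray of the compartment's centre, its underside less than 6 mm above the tray's underside), and is at rest (x of elbow in the frame of tray_elbow between -0.028 and 0.028 m and y of elbow in the frame of tray_elbow between -0.036 and 0.036 m and z of elbow in the frame of tray_elbow below 0.006 m and angle between each of elbow, tee, union, nipple's own z axis and vertical below 0.1 rad and linear speed of each of elbow, tee, union, nipple below 0.02 m/s and x of tee in the frame of tray_tee between -0.028 and 0.028 m and y of tee in the frame of tray_tee between -0.036 and 0.036 m and z of tee in the frame of tray_tee below 0.006 m and x of union in the frame of tray_union between -0.028 and 0.028 m and y of union in the frame of tray_union between -0.036 and 0.036 m and z of union in the frame of tray_union below 0.006 m and x of nipple in the frame of tray_nipple between -0.028 and 0.028 m and y of nipple in the frame of tray_nipple between -0.036 and 0.036 m and z of nipple in the frame of tray_nipple below 0.006 m); the robot touches nothing.
It fails at once if the loose elbow is knocked over (tilted more than 1.2 rad) (angle between elbow's own z axis and vertical above 1.2 rad).
It fails at once if the loose tee is knocked over (tilted more than 1.2 rad) (angle between tee's own z axis and vertical above 1.2 rad).
It fails at once if the loose union is knocked over (tilted more than 1.2 rad) (angle between union's own z axis and vertical above 1.2 rad).
It fails at once if the loose nipple is knocked over (tilted more than 1.2 rad) (angle between nipple's own z axis and vertical above 1.2 rad).
It also fails if it takes over 128 s, if anything falls off the work surface, if the arm or the gripper's body presses on something with over 40 N, if the wrist force passes 120 N, or if a joint passes its speed limit or range.

### The arm

A 6-joint arm with a two-finger parallel gripper is mounted at the origin on the work surface. World frame = base frame: x ahead of the robot, y to its left, z up, the work surface at z = 0. Lengths are in mm, angles in rad, forces in N, time in s.
With the tool pointing down it reaches from about 400 to 925 mm from the base axis. Payload 12.5 kg.
Tool frame: the origin (TCP) lies midway between the tips of the shut fingers; the grasp point (between the pads) lies 19 mm behind it; x points along the fingers, y is the direction in which the jaws open and shut, and the axes are right-handed (so a half turn about x gives the same grasp; the last joint's range is limited). The gripper opens to 95 mm and grips with 3 to 60 N. Pads are 20 mm wide; open, the fingers measure 119 mm over their backs; the gripper's body (75 mm by 180 mm) begins 59 mm behind the grasp point.
Start: joints at [1.138, 0.491, 1.559, -0, 1.092, -0.106], TCP at [200.617, 591.945, 214.661] pointing down, gripper open.
Joint ranges: [-3.1, 3.1], [-0.84, 2.19], [0.05, 2.79], [-1.13, 4.28], [0.06, 2.93], [-2.69, 2.69]. Speed limits (rad/s): [2.22, 2.22, 2.79, 3.14, 3.14, 3.14].

### API

Orientations are given as [roll, pitch, yaw] about the fixed x, y, z axes, in that order (R = Rz(yaw) Ry(pitch) Rx(roll)).
In Python, from cell import sensors, read_camera, get_calibration, order gives the robot as it stands. The module is installed in compiled form; this text tells all that it offers.
- The arm moves only by the tool servo_tool, never from a script. Its argument "steps" is text: rows parted by semicolons, each of 7 numbers parted by spaces: the shift along the tool's x, y, z in mm, then the turn, a rotation vector about the tool's x, y, z in rad, then the finger opening in mm, from 0 to 95.1. A call has exactly 8 rows; each row shifts and turns the pose as measured when the row begins, along the tool's axes as they then stand; what a row does not reach is not made up. A row lasts 1/10 s, in which the tool goes at most 50 mm and 8.59 degrees, less where a joint would pass 70% of its speed; a pose out of reach is approached as far as the arm can. A call is refused whole if a number of a shift passes 50 or a number of a turn 0.15, either way. A call with a gripper value outside its range is refused whole. The fingers move at their own pace and stop on an object; the grip force is fixed at half the most. Time passes only in rows, so rows that do not move let the fingers close, or fill a call up. It gives the time, the measured TCP pose, the force and the opening at its end, in the units of the state.
- sensors.state(): the state, without advancing time (a new reading comes with each control period).
- read_camera(name): name is "scene" or "side" or "wrist"; returns (picture, depth): 480x640x3 uint8, blue, green, red; 480x640 float32, mm along the optical axis (not along the pixel's ray), 0 where there is no reading.
- get_calibration(name): a dict with "mtx" (3x3 intrinsics, pixels), "R" (3x3) and "t" (3): a world point X has camera coordinates R X + t. Camera axes: x right, y down, z forward; pixel columns grow to the right and rows downward; lengths in mm; the calibration is good to about 2 mm. A picture is of the moment at which its call begins: read the wrist's pose just before it. get_calibration takes no time and is no camera call; for the wrist camera it gives the pose at the moment of the call.
- order.job_done(): hands the job in, once; it reports no verdict.
The state is a dict: "t": time; "joints": joint angles; "qvel": joint speeds; "tau": joint torques, N m; "eef_pos": TCP position; "tcp_rot": TCP orientation; "ft_force": force on the tool from outside, world axes, zero at the start; "moment": the same for the moment, N m; "opening": opening from 0.0 (shut) to 1.0 (fully open).
Only numpy, scipy, OpenCV 4.12 (cv2) and the standard library are available. Lean on these libraries where they do the work, as an engineer would, in place of code of your own. Each camera call takes 0.05 s, during which the arm holds its last target.

## Working session

There is one attempt and no reset: what is moved stays moved. The work goes in short steps, Python scripts to look and compute and a tool call to move; the robot and the scene stay as the last step left them, time stands still between calls to the robot, and variables do not carry over. Pictures are saved under pics/ and viewed, and the job is handed in when it is done.

Besides the shell and the picture viewer there is one more tool, called after "Emit:" in YAML: its name, and indented under it one key for each argument. servo_tool: Moves the arm, as the interface text tells. Its arguments: {"type":"object","properties":{"steps":{"type":"string"}},"required":["steps"]}

```bash
mkdir -p pics; python3 - <<'E'
from cell import sensors, read_camera, get_calibration
import cv2,numpy as np
s=sensors.state();print(s)
for n in("scene","side","wrist"):
    c=get_calibration(n);p,d=read_camera(n)
    cv2.imwrite(f"pics/{n}0.png",p);np.savez(f"{n}0.npz",p=p,d=d,**c)
    print(n,c)
E
```

```text
{'t': 0.0, 'joints': array([ 1.13835889e+00,  4.91549333e-01,  1.55944607e+00,  1.39498545e-05,
        1.09168634e+00, -1.05598323e-01]), 'qvel': array([ 4.75964246e-05, -1.31328585e-03, -1.54957317e-04,  2.68641095e-04,
       -1.03374789e-03, -3.11447282e-04]), 'tau': array([ 1.82947997e-04, -6.12648368e+01, -2.58179265e+01,  6.92499080e-02,
        4.82226012e-02, -4.19816092e-05]), 'eef_pos': array([200.53069624, 591.70463824, 214.06926206]), 'tcp_rot': array([-1.6877542 ,  1.56970716, -2.01459975]), 'ft_force': array([ 0.04825074, -0.36103422, -0.50696774]), 'moment': array([ 0.00316822, -0.04945076,  0.04767919]), 'opening': 1.0015010714227113}
scene {'mtx': array([[456.95767295,   0.        , 325.24287876],
       [  0.        , 456.95767295, 240.584344  ],
       [  0.        ,   0.        ,   1.        ]]), 'R': array([[-0.46766506,  0.88362578,  0.02224587],
       [ 0.46562334,  0.26767087, -0.84353258],
       [-0.7513217 , -0.38413252, -0.5366171 ]]), 't': array([ 209.40167379, -165.53837233, 1186.60128799])}
side {'mtx': array([[494.61683937,   0.        , 314.34543703],
       [  0.        , 494.61683937, 234.33872644],
       [  0.        ,   0.        ,   1.        ]]), 'R': array([[ 0.69156137, -0.72231097, -0.0031195 ],
       [-0.3437352 , -0.32529749, -0.88092432],
       [ 0.63528653,  0.61028551, -0.47324688]]), 't': array([-336.08436166,  204.87923984,  649.54545746])}
wrist {'mtx': array([[344.72531236,   0.        , 323.25807088],
       [  0.        , 344.72531236, 235.79836019],
       [  0.        ,   0.        ,   1.        ]]), 'R': array([[ 0.32123872,  0.94699663, -0.00175135],
       [ 0.90888334, -0.30778954,  0.28141903],
       [ 0.26596383, -0.09199446, -0.95958338]]), 't': array([-624.43249573,  -32.2646059 ,  391.13617789])}
```

View pics/scene0.png

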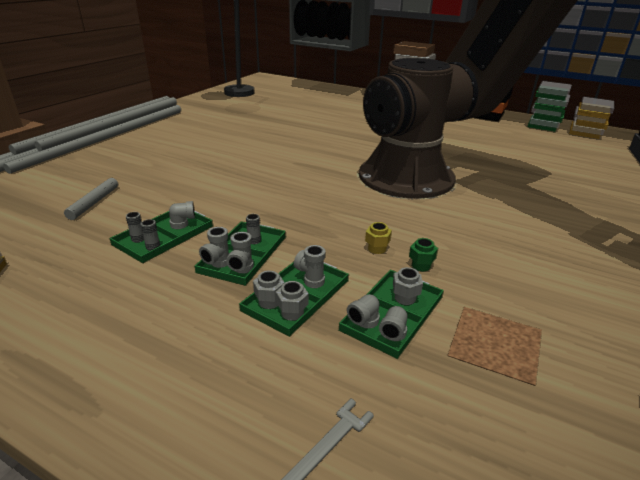

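View pics/side0.png

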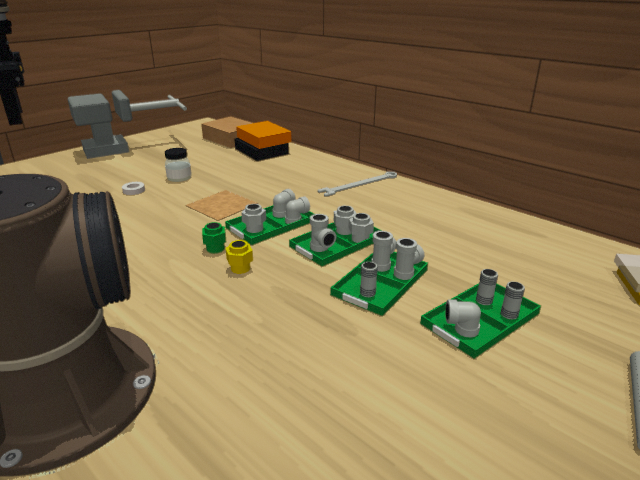

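View pics/wrist0.png

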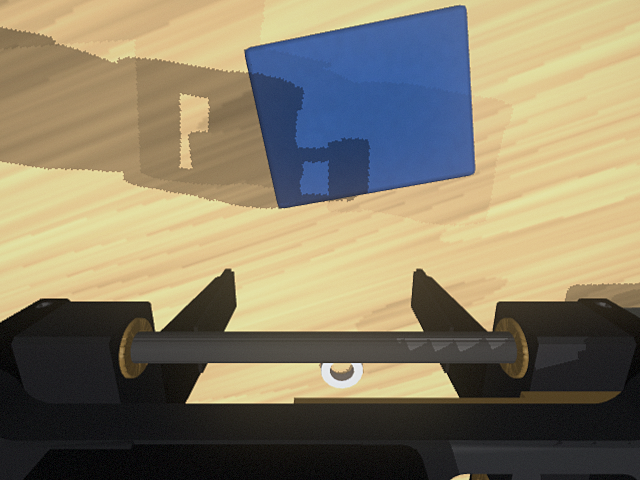

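Scene view: from left to right the trays are nipple (elbow stray at 182,214), tee (nipple stray at 253,228), union (tee stray at 314,262) and elbow (union stray at 408,285). The mat is at (496,343). The look-alikes are the yellow (378,237) and green (424,253) unions, plus the fixed stock. Next I'll build point clouds and measure.

```bash
cat >h.py <<'E'
import numpy as np,cv2
def cloud(p,d,c):
    v,u=np.nonzero(d>0);z=d[v,u];K=c["mtx"]
    X=np.stack([(u-K[0,2])/K[0,0]*z,(v-K[1,2])/K[1,1]*z,z],1)
    return (X-c["t"])@c["R"],p[v,u],np.stack([u,v],1)
E
python3 - <<'E'
from h import *
ims=[]
for n in("scene","side"):
    f=np.load(n+"0.npz");W,C,uv=cloud(f["p"],f["d"],f)
    hsv=cv2.cvtColor(C[None],cv2.COLOR_BGR2HSV)[0]
    flat=(np.abs(W[:,2])<6)&(W[:,0]>300)&(W[:,0]<900)&(np.abs(W[:,1])<400)
    print(n,"bench z",np.median(W[flat,2]))
    g=(hsv[:,0]>45)&(hsv[:,0]<80)&(hsv[:,1]>120)&(W[:,2]<22)
    M=np.zeros((480,640),np.uint8);M[uv[g,1],uv[g,0]]=255
    nl,L,st,ce=cv2.connectedComponentsWithStats(M)
    for i in range(1,nl):
        if st[i,4]<400: continue
        P=W[g][L[uv[g,1],uv[g,0]]==i]
        R=P[(P[:,2]>13.5)&(P[:,2]<19)]
        if len(R)<20:continue
        r=cv2.minAreaRect(R[:,:2].astype(np.float32));print(ce[i].round(),r,np.percentile(P[:,2],[2,98]).round(1))
    # topdown 2px... 1px=1mm
    T=np.zeros((800,900,3),np.uint8)
    o=np.argsort(W[:,2]);x=(W[o,0]).astype(int)-150;y=600-(W[o,1]).astype(int)
    print(W[g].min(0),W[g].max(0))
    ok=(x>=0)&(x<900)&(y>=0)&(y<800)&(W[o,2]<120);T[y[ok],x[ok]]=C[o][ok]
    cv2.imwrite(f"pics/top_{n}.png",cv2.resize(T,None,fx=.75,fy=.75,interpolation=cv2.INTER_AREA))
E
```

```text
scene bench z 1.651766467815485
[161. 237.] ((524.9844360351562, -325.5465393066406), (102.46551513671875, 169.3985137939453), 81.22196960449219) [ 3.4 18.8]
[247. 258.] ((499.2684326171875, -147.6351318359375), (172.5219268798828, 100.97673797607422), 7.336419105529785) [ 3.  18.6]
[296. 299.] ((555.2929077148438, 1.5683555603027344), (102.41262817382812, 169.85638427734375), 84.19938659667969) [ 2.7 18.4]
[394. 316.] ((517.515625, 159.85134887695312), (100.92842864990234, 170.861083984375), 83.88359832763672) [ 2.5 18.1]
[-770.285642   -387.1015896     1.11462919] [644.46616148 321.61566121  21.98568262]
side bench z -1.3568832816130307
[268. 226.] ((514.4348754882812, 156.1924591064453), (102.35855102539062, 169.24252319335938), 83.53114318847656) [-0.8 15.2]
[331. 246.] ((534.0342407226562, 1.3121566772460938), (102.76863098144531, 135.98770141601562), 83.82955169677734) [-0.9 15.4]
[378. 285.] ((496.58282470703125, -151.15695190429688), (172.5858154296875, 101.57169342041016), 8.121325492858887) [-0.4 15.3]
[483. 320.] ((521.9033203125, -328.4500427246094), (102.4053955078125, 172.92251586914062), 81.3101577758789) [-0.3 15.6]
[ 342.20040871 -389.55466351   -3.22686954] [778.97199801 607.40822868  21.96981782]
```

View pics/top_scene.png

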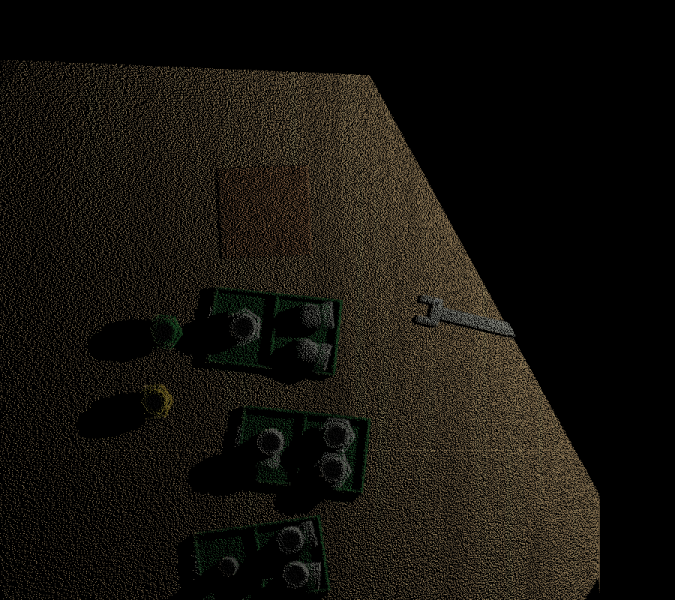

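View pics/top_side.png

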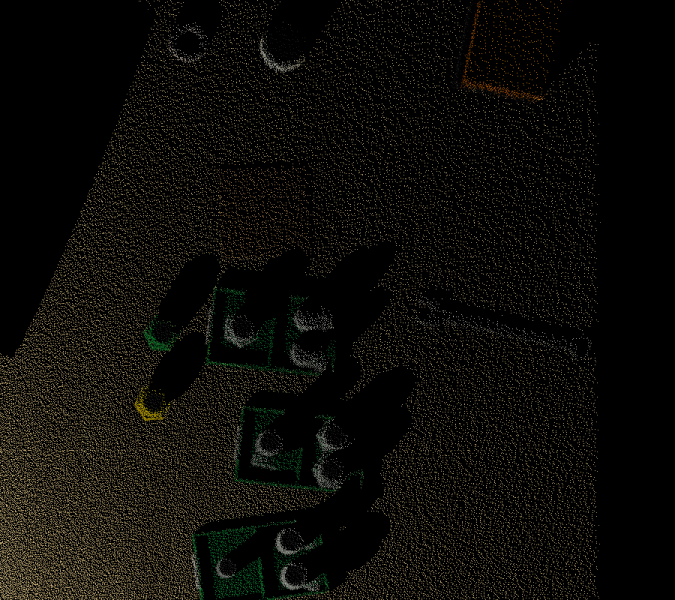

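```bash
cat >>h.py <<'E'
SH={"scene":np.array([-1.5,-1.7,-1.65]),"side":np.array([1.5,1.7,1.36])}
TR={"elbow":((516.0,158.0),-6.2),"union":((553.8,-0.1),-5.9),"tee":((497.9,-149.4),7.7),"nipple":((523.4,-327.),-8.75)}
def merged(fs):
    P=[];C=[];S=[]
    for k,n in enumerate(("scene","side")):
        W,c,uv=cloud(*fs[n]);P.append(W+SH[n]);C.append(c);S.append(np.full(len(W),k))
    return np.vstack(P),np.vstack(C),np.hstack(S)
def near(t):
    (x,y),a=TR[t];a=np.radians(a);return np.array([x-42.5*np.cos(a),y-42.5*np.sin(a)]),a
def local(P,t):
    c,a=near(t);R=np.array([[np.cos(a),-np.sin(a)],[np.sin(a),np.cos(a)]])
    Q=P.copy();Q[:,:2]=(P[:,:2]-c)@R;return Q
E
python3 - <<'E'
from h import *
fs={}
for n in("scene","side"):
    f=np.load(n+"0.npz");fs[n]=(f["p"],f["d"],f)
P,C,S=merged(fs);hsv=cv2.cvtColor(C[None],cv2.COLOR_BGR2HSV)[0]
rows=[]
for t in TR:
    Q=local(P,t);g=(hsv[:,1]>120)&(hsv[:,0]>45)&(hsv[:,0]<80)&(np.abs(Q[:,2]-15)<3)&(np.abs(Q[:,0]-42)<110)&(np.abs(Q[:,1])<65)
    r=cv2.minAreaRect(P[g][:,:2].astype(np.float32));print(t,near(t),"rim",r)
    print('  local rim extents',np.percentile(Q[g],[.5,99.5],axis=0).round(1).tolist())
    m=(hsv[:,1]<70)&(np.abs(Q[:,0])<39)&(np.abs(Q[:,1])<47)&(Q[:,2]>6)
    zt=np.percentile(Q[m,2],99)
    for k in (0,1):
        for lo,hi in((zt-4,zt+3),(20,zt+3)):
            mm=m&(S==k)&(Q[:,2]>lo)&(Q[:,2]<hi)
            c,r=cv2.minEnclosingCircle(Q[mm][:,:2].astype(np.float32))
            print("  cam",k,"z",round(lo),round(hi),mm.sum(),np.round(c,1),round(r,1),cv2.minAreaRect(Q[mm][:,:2].astype(np.float32)))
    I=np.zeros((280,280,3),np.uint8)
    mm=(np.abs(Q[:,0])<69)&(np.abs(Q[:,1])<69);q=Q[mm];c=C[mm];o=np.argsort(q[:,2])
    for i in o: cv2.circle(I,(int(140+2*q[i,0]),int(140-2*q[i,1])),1,tuple(map(int,c[i])),-1)
    rows.append(cv2.convertScaleAbs(I,alpha=1.5))
b=(hsv[:,0]<18)&(hsv[:,1]>100)&(np.abs(P[:,0]-500)<120)&(np.abs(P[:,1]-315)<110)&(P[:,2]<8)&(P[:,2]>1.5)
M=np.zeros((260,260),np.uint8)
r=P[b];print("mat",b.sum(),np.median(r,axis=0),np.percentile(r,[2,98],axis=0))
cv2.imwrite("pics/near.png",np.vstack([np.hstack(rows[:2]),np.hstack(rows[2:])]))
E
```

```text
elbow (array([473.74858403, 162.58997262]), np.float64(-0.10821041362364843)) rim ((516.1947631835938, 159.98614501953125), (105.48756408691406, 170.5735626220703), 84.23565673828125)
  local rim extents [[-42.4, -50.4, 12.0], [127.4, 52.5, 17.5]]
  cam 0 z 52 59 223 [-1.3 -0.1] 18.1 ((-0.7539763450622559, -0.03604316711425781), (34.14522933959961, 33.64030838012695), 65.91380310058594)
  cam 0 z 20 59 739 [-0.6  0.4] 25.3 ((2.032169818878174, 2.433887481689453), (43.94070816040039, 44.158023834228516), 31.881145477294922)
  cam 1 z 52 59 99 [-0.3  2.8] 17.6 ((-0.8275661468505859, 0.9639377593994141), (31.933551788330078, 32.27836227416992), 42.79365158081055)
  cam 1 z 20 59 432 [-1.1  0.2] 24.8 ((-3.664473533630371, -1.5610198974609375), (40.11634826660156, 48.11888885498047), 47.335235595703125)
union (array([511.52513027,   4.26868281]), np.float64(-0.10297442586766545)) rim ((553.3253173828125, 0.7819366455078125), (104.3009033203125, 171.66842651367188), 83.97437286376953)
  local rim extents [[-42.7, -50.0, 12.0], [127.2, 52.4, 17.8]]
  cam 0 z 66 73 218 [-2.2  5.4] 18.6 ((-2.
[... 1580 characters left out ...]
7.9]]
  cam 0 z 50 57 77 [-9.3  3.4] 20.0 ((-9.930218696594238, 2.321634292602539), (19.27484893798828, 39.62091827392578), 46.89488220214844)
  cam 0 z 20 57 413 [-4.6  4.3] 25.8 ((-5.764918327331543, 2.3258800506591797), (28.19159698486328, 50.00811767578125), 38.55300521850586)
  cam 1 z 50 57 156 [-10.8   2.1] 21.6 ((-9.642953872680664, 3.5140018463134766), (21.153419494628906, 42.334739685058594), 58.77350997924805)
  cam 1 z 20 57 772 [-9.7  2.2] 26.6 ((-9.148664474487305, -0.4889392852783203), (34.37179946899414, 48.23459243774414), 45.043548583984375)
mat 4804 [507.16110991 318.91329197   2.57297555] [[445.32352687 260.2964159    1.55923988]
 [560.29770533 374.38515261   4.21769818]]
```

View pics/near.png

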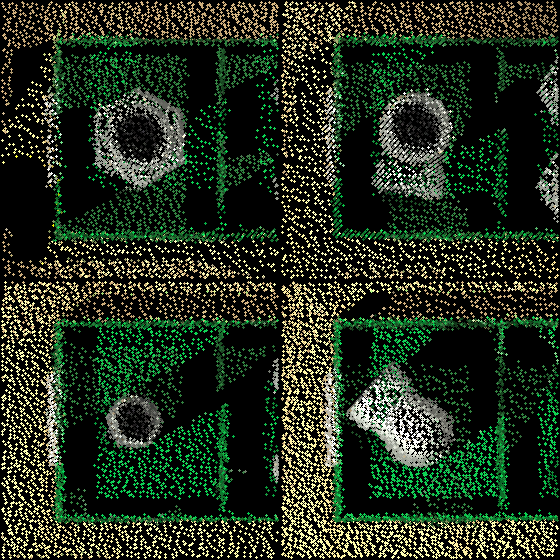

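```bash
cat >>h.py <<'E'
from scipy.spatial.transform import Rotation as Ro
def plan(x,y,z,phi_deg,s=None):
    """print what is left to go: tool frame shifts and turn about tool x (phi mod 180)"""
    from cell import sensors
    s=s or sensors.state();R=Ro.from_euler("xyz",s["tcp_rot"]).as_matrix();p=np.asarray(s["eef_pos"])
    phi=np.arctan2(R[1,1],R[0,1]);d=np.array([x,y,z])-p
    dl=(np.radians(phi_deg)-phi+np.pi/2)%np.pi-np.pi/2
    tilt=np.cross(R[:,0],[0,0,-1]);tt=R.T@tilt
    print("t",round(s["t"],2),"p",p.round(1),"phi",np.degrees(phi).round(1),"j",np.round(s["joints"],2),"open",round(s["opening"]*95,1),"F",np.round(s["ft_force"],1))
    print(" shift now axes",(R.T@d).round(1)," turn x",round(-dl,3)," tilt fix",tt.round(3))
    ph2=phi+dl;c,n=np.cos(ph2),np.sin(ph2)
    print(" shift in end axes",np.round([-d[2],c*d[0]+n*d[1],n*d[0]-c*d[1]],1))
def glob(t,x,y):
    c,a=near(t);return c+[np.cos(a)*x-np.sin(a)*y,np.sin(a)*x+np.cos(a)*y]
E
python3 - <<'E'
from h import *
fs={}
for n in("scene","side"):
    f=np.load(n+"0.npz");fs[n]=(f["p"],f["d"],f)
P,C,S=merged(fs);hsv=cv2.cvtColor(C[None],cv2.COLOR_BGR2HSV)[0]
for t,lo,hi in(("nipple",20,60),("nipple",6,14),("union",20,60),("elbow",24,46)):
    Q=local(P,t);m=(hsv[:,1]<70)&(np.abs(Q[:,0])<39)&(np.abs(Q[:,1])<47)&(Q[:,2]>lo)&(Q[:,2]<hi)
    print(t,lo,m.sum(),cv2.minAreaRect(Q[m][:,:2].astype(np.float32)))
    if t=="elbow":
        h=cv2.convexHull(Q[m][:,:2].astype(np.float32))[:,0]
        for a in range(-40,150,5):
            v=h@[np.cos(np.radians(a)),np.sin(np.radians(a))];print(a,round(float(v.max()-v.min()),1),end="; ")
x,y=glob("elbow",-1,.5);print(x,y);plan(x,y,120,-6.2)
E
```

```text
nipple 20 1185 ((-8.186582565307617, -0.4449310302734375), (35.79364013671875, 49.53403091430664), 45.043548583984375)
nipple 6 166 ((-0.984532356262207, -5.7940673828125), (34.245635986328125, 35.52448654174805), 78.9045639038086)
union 20 928 ((-3.3315305709838867, -2.2144317626953125), (52.214786529541016, 36.58016586303711), 82.87456512451172)
elbow 24 696 ((-0.7726097106933594, 1.2272491455078125), (49.95306396484375, 45.224639892578125), 30.73624038696289)
-40 49.5; -35 49.8; -30 50.0; -25 50.0; -20 49.7; -15 48.9; -10 47.8; -5 46.5; 0 46.1; 5 46.4; 10 46.9; 15 48.1; 20 49.0; 25 49.6; 30 49.9; 35 49.9; 40 49.5; 45 48.7; 50 47.6; 55 46.8; 60 46.8; 65 47.5; 70 48.7; 75 49.7; 80 50.2; 85 50.4; 90 50.2; 95 50.1; 100 49.7; 105 49.0; 110 47.8; 115 46.4; 120 45.3; 125 46.4; 130 47.8; 135 48.8; 140 49.5; 145 49.8; 472.8084327450573 163.19504745519814
t 0.15 p [200.5 591.7 214.2] phi 71.3 j [ 1.14  0.49  1.56 -0.    1.09 -0.11] open 95.2 F [ 0.6 -0.5  0. ]
 shift now axes [  94.4 -318.4  395.4]  turn x 1.352  tilt fix [ 0.    -0.     0.001]
 shift in end axes [ 94.2 317.  396.6]
```

Emit:
servo_tool:
  steps: "4 -28 35 0 0 0 95;4 -28 35 0 0 0 95;4 -28 35 0 0 0 95;4 -28 35 0 0 0 95;4 -28 35 0 0 0 95;4 -28 35 0 0 0 95;4 -28 35 0 0 0 95;4 -28 35 0 0 0 95"

```text
t: 0.95
eef_pos: [397.2, 282.9, 179.7]
tcp_rot: [-2.41, 1.57, -2.728]
ft_force: [0.2, -0.3, -0.4]
opening: 1.001
```

```bash
python3 -c "
from h import *
plan(472.8,163.2,120,-6.2)"
```

```text
t 0.95 p [397.2 282.9 179.7] phi 71.8 j [ 0.48  0.34  1.93  0.    0.87 -0.77] open 95.1 F [ 0.2 -0.3 -0.4]
 shift now axes [ 59.7 -90.  109.3]  turn x 1.361  tilt fix [ 0.    -0.001  0.   ]
 shift in end axes [ 59.7  88.1 110.8]
```

Emit:
servo_tool:
  steps: "0 0 0 0.15 0 0 95;0 0 0 0.15 0 0 95;0 0 0 0.15 0 0 95;0 0 0 0.15 0 0 95;0 0 0 0.15 0 0 95;0 0 0 0.15 0 0 95;0 0 0 0.15 0 0 95;0 0 0 0.15 0 0 95"

```text
t: 1.75
eef_pos: [400.2, 276.5, 178.3]
tcp_rot: [-1.008, 1.567, -2.533]
ft_force: [0.2, -0.3, 0.9]
opening: 1.003
```

Emit:
servo_tool:
  steps: "0 0 0 0.15 0 0 95;0 0 0 0.06 0 0 80;7 15 20 0 0 0 70;7 15 20 0 0 0 65;7 15 20 0 0 0 65;7 15 20 0 0 0 65;7 15 20 0 0 0 65;0 0 0 0 0 0 65"

```text
t: 2.55
eef_pos: [458.4, 161.8, 141.7]
tcp_rot: [-0.881, 1.567, -2.622]
ft_force: [0.8, 0.4, 1.4]
opening: 0.685
```

```bash
python3 - <<'E'
from h import *
from cell import *
plan(472.8,163.2,120,-6.2)
p,d=read_camera("wrist");cv2.imwrite("pics/w1.png",p)
E
```

```text
t 2.55 p [458.4 161.8 141.7] phi -9.7 j [ 0.2   0.4   1.97 -0.    0.78  0.37] open 65.1 F [0.8 0.4 1.4]
 shift now axes [21.6 14.  -3.9]  turn x -0.061  tilt fix [0.    0.003 0.003]
 shift in end axes [21.7 14.1 -3. ]
```

View pics/w1.png

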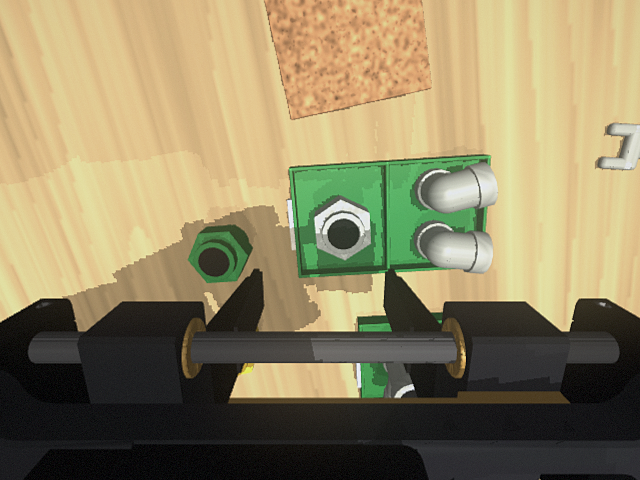

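The wrist view shows the steel union at (342,233) with its flats facing the jaw direction. The green look-alike is at (219,253), outside the tray. I'll cross-check the position using wrist depth.

```bash
cat >>h.py <<'E'
def wristobj(cx,cy,zlo,zhi,name=None,rad=60,grey=True):
    from cell import read_camera,get_calibration
    c=get_calibration("wrist");p,d=read_camera("wrist")
    if name: cv2.imwrite(name,p)
    W,C,uv=cloud(p,d,c);hsv=cv2.cvtColor(C[None],cv2.COLOR_BGR2HSV)[0]
    b=np.hypot(W[:,0]-cx,W[:,1]-cy)<rad
    fl=b&(hsv[:,1]>120)&(np.abs(W[:,2])<8);print(" green floor/bench z",np.percentile(W[fl,2],[10,50]).round(1) if fl.any() else None)
    m=b&(W[:,2]>zlo)&(W[:,2]<zhi)&((hsv[:,1]<90)|(not grey))
    Q=W[m]
    if len(Q)<10: print("none",len(Q));return
    cc,r=cv2.minEnclosingCircle(Q[:,:2].astype(np.float32));print(" n",m.sum(),"circle",np.round(cc,1),round(r,1),"rect",cv2.minAreaRect(Q[:,:2].astype(np.float32)),"z98",np.percentile(Q[:,2],[2,98]).round(1))
    return W,C,uv
E
python3 - <<'E'
from h import *
wristobj(472.8,163.2,50,60,rad=32)
wristobj(472.8,163.2,25,60,rad=32)
E
```

```text
green floor/bench z [0.7 1.6]
 n 1413 circle [475.  164.9] 17.0 rect ((475.0130615234375, 164.91465759277344), (32.944862365722656, 33.1309928894043), 20.422658920288086) z98 [52.1 55.3]
 green floor/bench z [0.6 1.6]
 n 2691 circle [474.9 165. ] 25.2 rect ((474.660400390625, 164.9984588623047), (44.30698013305664, 49.58292007446289), 55.002899169921875) z98 [30.1 55. ]
```

```bash
python3 -c "
from h import *
plan(474.2,164.2,20,-6)"
```

```text
t 2.7 p [457.5 163.9 142.5] phi -9.6 j [ 0.21  0.39  1.97 -0.    0.78  0.38] open 64.9 F [-0.2 -0.3 -0. ]
 shift now axes [122.5  16.7  -3.3]  turn x -0.063  tilt fix [0.    0.002 0.002]
 shift in end axes [122.5  16.5  -2. ]
```

Emit:
servo_tool:
  steps: "0 8 -1 -0.03 0 0 65;10 8 -1 -0.03 0 0 65;12 0 0 0 0 0 65;12 0 0 0 0 0 65;12 0 0 0 0 0 65;8 0 0 0 0 0 65;0 0 0 0 0 0 65;0 0 0 0 0 0 65"

```text
t: 3.5
eef_pos: [470.3, 169.1, 87.1]
tcp_rot: [-1.029, 1.569, -2.702]
ft_force: [-0.8, 0.2, 0.4]
opening: 0.684
```

```bash
python3 -c "
from h import *
plan(474.2,164.2,20,-6)"
```

```text
t 3.5 p [470.3 169.1  87.1] phi -5.8 j [ 0.21  0.5   1.99 -0.    0.65  0.32] open 65.0 F [-0.8  0.2  0.4]
 shift now axes [67.1  4.5  4.4]  turn x 0.003  tilt fix [0.    0.001 0.002]
 shift in end axes [67.1  4.4  4.4]
```

Emit:
servo_tool:
  steps: "0 2 2 0 0 0 65;0 2 2 0 0 0 65;12 0 0 0 0 0 65;12 0 0 0 0 0 65;12 0 0 0 0 0 65;0 0 0 0 0 0 65;0 0 0 0 0 0 65;0 0 0 0 0 0 65"

```text
t: 4.3
eef_pos: [474.4, 164.2, 48.6]
tcp_rot: [-0.695, 1.57, -2.368]
ft_force: [-0.2, 0.2, -0.8]
opening: 0.686
```

```bash
python3 -c "
from h import *
plan(474.2,164.2,20,-6)"
```

```text
t 4.3 p [474.4 164.2  48.6] phi -5.9 j [ 0.2   0.57  2.01 -0.    0.56  0.31] open 65.1 F [-0.2  0.2 -0.8]
 shift now axes [28.6 -0.2  0. ]  turn x 0.002  tilt fix [0.    0.001 0.001]
 shift in end axes [28.6 -0.2  0. ]
```

Emit:
servo_tool:
  steps: "10 0 0 0 0 0 65;10 0 0 0 0 0 65;8 0 0 0 0 0 65;0 0 0 0 0 0 65;0 0 0 0 0 0 55;0 0 0 0 0 0 40;0 0 0 0 0 0 30;0 0 0 0 0 0 20"

```text
t: 5.1
eef_pos: [474.6, 164.3, 18.6]
tcp_rot: [0.683, 1.57, -0.991]
ft_force: [-0.2, -0.2, -3.7]
opening: 0.46
```

Emit:
servo_tool:
  steps: "0 0 0 0 0 0 20;0 0 0 0 0 0 20;-10 0 0 0 0 0 20;-15 0 0 0 0 0 20;-20 0 0 0 0 0 20;-20 0 0 0 0 0 20;-20 0 0 0 0 0 20;-20 0 0 0 0 0 20"

```text
t: 5.9
eef_pos: [472.7, 163.9, 128.1]
tcp_rot: [-1.181, 1.565, -2.854]
ft_force: [-0.4, -0.1, -3.0]
opening: 0.46
```

```bash
python3 -c "
from h import *
plan(503,317,120,-6)"
```

```text
t 5.9 p [472.7 163.9 128.1] phi -5.9 j [ 0.2   0.43  1.95 -0.    0.76  0.31] open 43.7 F [-0.4 -0.1 -3. ]
 shift now axes [   7.7   14.5 -155.4]  turn x 0.002  tilt fix [0.    0.002 0.005]
 shift in end axes [   8.1   14.1 -155.4]
```

Emit:
servo_tool:
  steps: "0 2 -20 0 0 0 20;0 3 -30 0 0 0 20;0 3 -30 0 0 0 20;0 3 -30 0 0 0 20;0 2 -25 0 0 0 20;0 1 -20 0 0 0 20;0 0 0 0 0 0 20;0 0 0 0 0 0 20"

```text
t: 6.7
eef_pos: [503.1, 321.9, 137.1]
tcp_rot: [1.906, 1.569, 0.231]
ft_force: [0.1, -0.0, -3.6]
opening: 0.46
```

```bash
python3 -c "
from h import *
plan(503,317,20,-6)"
```

```text
t 6.7 p [503.1 321.9 137.1] phi -6.0 j [ 0.46  0.54  1.71 -0.    0.89  0.56] open 43.7 F [ 0.1 -0.  -3.6]
 shift now axes [117.1   0.2   5. ]  turn x 0.001  tilt fix [ 0.    -0.001 -0.002]
 shift in end axes [117.1   0.4   4.9]
```

Emit:
servo_tool:
  steps: "15 0 2 0 0 0 20;20 0 2 0 0 0 20;20 0 0 0 0 0 20;20 0 0 0 0 0 20;15 0 0 0 0 0 20;10 0 0 0 0 0 20;0 0 0 0 0 0 20;0 0 0 0 0 0 20"

```text
t: 7.5
eef_pos: [502.7, 311.9, 37.7]
tcp_rot: [1.775, 1.568, 0.096]
ft_force: [-0.3, 0.6, -2.7]
opening: 0.464
```

```bash
python3 -c "
from h import *
plan(503,317,19.6,-6)"
```

```text
t 7.5 p [502.7 311.9  37.7] phi -6.2 j [ 0.44  0.67  1.8  -0.    0.67  0.55] open 44.1 F [-0.3  0.6 -2.7]
 shift now axes [18.1 -0.3 -5.1]  turn x -0.004  tilt fix [ 0.    -0.001 -0.003]
 shift in end axes [18.1 -0.3 -5.1]
```

Emit:
servo_tool:
  steps: "6 0 0 0 0 0 20;4 0 0 0 0 0 20;3 0 0 0 0 0 20;2 0 0 0 0 0 20;1 0 0 0 0 0 20;0 0 0 0 0 0 20;0 0 0 0 0 0 20;0 0 0 0 0 0 20"

```text
t: 8.3
eef_pos: [503.8, 312.3, 22.7]
tcp_rot: [1.967, 1.564, 0.288]
ft_force: [0.1, 0.0, -3.1]
opening: 0.461
```

Emit:
servo_tool:
  steps: "1.5 0 0 0 0 0 20;1 0 0 0 0 0 20;1 0 0 0 0 0 20;0 0 0 0 0 0 20;0 0 0 0 0 0 20;0 0 0 0 0 0 20;0 0 0 0 0 0 20;0 0 0 0 0 0 20"

```text
t: 9.1
eef_pos: [503.9, 312.4, 19.2]
tcp_rot: [1.982, 1.564, 0.303]
ft_force: [-0.2, 0.6, -2.1]
opening: 0.458
```

Emit:
servo_tool:
  steps: "0 0 0 0 0 0 50;0 0 0 0 0 0 60;0 0 0 0 0 0 65;-5 0 0 0 0 0 65;-15 0 0 0 0 0 65;-25 0 0 0 0 0 65;-30 0 0 0 0 0 65;-30 0 0 0 0 0 65"

```text
t: 9.9
eef_pos: [502.2, 311.6, 126.0]
tcp_rot: [1.585, 1.569, -0.094]
ft_force: [0.8, 0.3, 0.8]
opening: 0.682
```

```bash
python3 - <<'E'
from h import *
from cell import *
x,y=glob("nipple",-1.5,-6.2);print(x,y)
plan(x,y,130,-8.75+45)
p,d=read_camera("scene");cv2.imwrite("pics/s1.png",p)
E
```

```text
478.968928545041 -326.4344123725438
t 9.9 p [502.2 311.6 126. ] phi -6.2 j [ 0.44  0.54  1.74 -0.    0.86  0.55] open 64.8 F [0.8 0.3 0.8]
 shift now axes [ -3.9  45.8 636.8]  turn x -0.741  tilt fix [ 0.    -0.    -0.002]
 shift in end axes [  -4.  -396.   500.8]
```

View pics/s1.png

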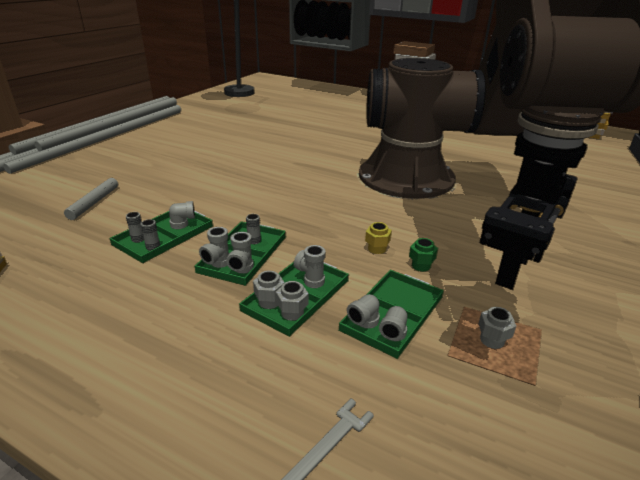

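Emit:
servo_tool:
  steps: "-3 0 30 0 0 0 60;-3 0 45 0 0 0 50;0 0 45 0 0 0 50;0 0 45 0 0 0 50;0 0 45 0 0 0 50;0 0 45 0 0 0 50;0 0 45 0 0 0 50;0 0 45 0 0 0 50"

```text
t: 10.75
eef_pos: [467.7, -37.0, 140.5]
tcp_rot: [1.938, 1.549, 0.268]
ft_force: [1.4, 0.1, 0.0]
opening: 0.525
```

```bash
python3 -c "
from h import *
plan(479,-326.4,130,36.25)"
```

```text
t 10.75 p [467.7 -37.  140.5] phi -5.7 j [-0.23  0.37  2.03  0.02  0.73 -0.14] open 49.9 F [1.4 0.1 0. ]
 shift now axes [  9.1  39.7 286.9]  turn x -0.732  tilt fix [ 0.    -0.008 -0.02 ]
 shift in end axes [  10.5 -162.   240.1]
```

Emit:
servo_tool:
  steps: "0 5 40 0 0 0 55;0 6 40 0 0 0 55;0 6 40 0 0 0 55;0 6 40 0 0 0 55;0 6 40 0 0 0 55;0 6 35 0 0 0 55;0 0 15 0 0 0 55;0 0 0 0 0 0 55"

```text
t: 11.55
eef_pos: [475.3, -305.2, 142.4]
tcp_rot: [1.763, 1.544, 0.087]
ft_force: [0.2, 0.8, -0.2]
opening: 0.578
```

Emit:
servo_tool:
  steps: "0 0 0 -0.12 0 0 55;0 0 0 -0.12 0 0 55;0 0 0 -0.12 0 0 55;0 0 0 -0.12 0 0 55;0 0 0 -0.12 0 0 55;0 0 0 -0.12 0 0 55;0 0 0 0 0 0 55;0 0 0 0 0 0 55"

```text
t: 12.35
eef_pos: [474.5, -293.3, 143.4]
tcp_rot: [1.164, 1.546, 0.238]
ft_force: [0.0, 0.4, 0.5]
opening: 0.578
```

```bash
python3 - <<'E'
from h import *
plan(479,-326.4,130,36.25)
wristobj(479,-326.4,25,60,"pics/w2.png",rad=45)
E
```

```text
t 12.35 p [ 474.5 -293.3  143.4] phi 37.0 j [-0.68  0.48  1.82  0.03  0.84 -1.34] open 55.0 F [0.  0.4 0.5]
 shift now axes [ 13.3 -16.6  29.1]  turn x 0.013  tilt fix [ 0.     0.01  -0.023]
 shift in end axes [ 13.4 -15.9  29.4]
 green floor/bench z [0.7 1.6]
 n 2070 circle [ 473.2 -316.8] 26.5 rect ((473.65057373046875, -318.6434020996094), (35.06529998779297, 47.33063888549805), 36.7236328125) z98 [28.9 52.7]
```

View pics/w2.png

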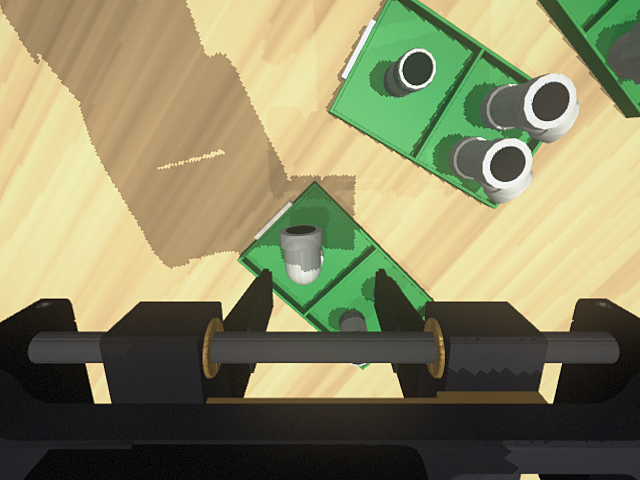

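Emit:
servo_tool:
  steps: "0 -5 9 0.012 0.01 -0.023 55;0 -5 9 0 0 0 55;0 -2 5 0 0 0 55;15 0 0 0 0 0 55;20 0 0 0 0 0 55;15 0 0 0 0 0 55;0 0 0 0 0 0 55;0 0 0 0 0 0 55"

```text
t: 13.2
eef_pos: [479.0, -320.0, 92.6]
tcp_rot: [1.083, 1.568, 0.135]
ft_force: [-0.5, -0.3, 0.4]
opening: 0.58
```

```bash
python3 - <<'E'
from h import *
plan(476.6,-322.8,19,36.5)
E
```

```text
t 13.2 p [ 479.  -320.    92.6] phi 35.7 j [-0.7   0.57  1.8   0.    0.77 -1.33] open 55.1 F [-0.5 -0.3  0.4]
 shift now axes [73.6 -3.7  0.8]  turn x -0.014  tilt fix [ 0.     0.001 -0.003]
 shift in end axes [73.6 -3.6  0.9]
```

Emit:
servo_tool:
  steps: "0 -2 0.5 -0.012 0 0 55;0 -1.5 0 0 0 0 55;12 0 0 0 0 0 55;12 0 0 0 0 0 55;12 0 0 0 0 0 55;0 0 0 0 0 0 55;0 0 0 0 0 0 55;0 0 0 0 0 0 55"

```text
t: 14.0
eef_pos: [476.7, -323.2, 54.9]
tcp_rot: [0.789, 1.566, -0.147]
ft_force: [0.4, 0.1, 0.1]
opening: 0.581
```

```bash
python3 - <<'E'
from h import *
plan(476.6,-322.8,19,36.5)
E
```

```text
t 14.0 p [ 476.7 -323.2   54.9] phi 36.4 j [-0.71  0.63  1.83  0.    0.68 -1.35] open 55.2 F [0.4 0.1 0.1]
 shift now axes [35.9  0.  -0.5]  turn x -0.002  tilt fix [ 0.     0.003 -0.003]
 shift in end axes [35.9  0.1 -0.3]
```

Emit:
servo_tool:
  steps: "12 0 0 0 0 0 55;12 0 0 0 0 0 55;9 0 0 0 0 0 55;2 0 0 0 0 0 55;0 0 0 0 0 0 50;0 0 0 0 0 0 40;0 0 0 0 0 0 25;0 0 0 0 0 0 10"

```text
t: 14.8
eef_pos: [477.2, -323.3, 17.2]
tcp_rot: [0.707, 1.565, -0.229]
ft_force: [1.1, -0.4, -0.5]
opening: 0.332
```

Emit:
servo_tool:
  steps: "0 0 0 0 0 0 10;0 0 0 0 0 0 10;0 0 0 0 0 0 10;-10 0 0 0 0 0 10;-20 0 0 0 0 0 10;-25 0 0 0 0 0 10;-25 0 0 0 0 0 10;-25 0 0 0 0 0 10"

```text
t: 15.6
eef_pos: [475.3, -322.1, 125.3]
tcp_rot: [2.275, 1.568, 1.34]
ft_force: [-0.3, 0.5, -1.5]
opening: 0.322
```

```bash
python3 - <<'E'
from h import *
from cell import *
x,y=glob("elbow",0,0);print(x,y)
plan(x,y,120,36.5)
p,d=read_camera("side");cv2.imwrite("pics/side2.png",p[180:420,320:640])
E
```

```text
473.7485840311766 162.58997261750596
t 15.6 p [ 475.3 -322.1  125.3] phi 36.4 j [-0.71  0.53  1.78  0.    0.84 -1.35] open 30.6 F [-0.3  0.5 -1.5]
 shift now axes [   6.6  286.3 -391.1]  turn x -0.002  tilt fix [ 0.    -0.002 -0.002]
 shift in end axes [   5.3  287.1 -390.5]
```

View pics/side2.png

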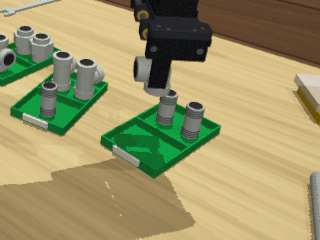

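Emit:
servo_tool:
  steps: "-2 15 -20 0 0 0 10;-2 26 -36 0 0 0 10;0 26 -36 0 0 0 10;0 26 -36 0 0 0 10;0 26 -36 0 0 0 10;0 26 -36 0 0 0 10;0 26 -36 0 0 0 10;0 26 -36 0 0 0 10"

```text
t: 16.45
eef_pos: [474.5, 18.6, 137.6]
tcp_rot: [0.501, 1.555, -0.443]
ft_force: [1.2, -0.2, -1.7]
opening: 0.325
```

```bash
python3 - <<'E'
from h import *
plan(474,162.8,18,36.5)
E
```

```text
t 16.45 p [474.5  18.6 137.6] phi 35.9 j [-0.1   0.38  2.01 -0.01  0.73 -0.72] open 30.9 F [ 1.2 -0.2 -1.7]
 shift now axes [ 118.6   83.2 -118.8]  turn x -0.011  tilt fix [ 0.     0.014 -0.008]
 shift in end axes [ 119.6   85.3 -116.2]
```

Emit:
servo_tool:
  steps: "0 22 -30 0 0.014 -0.008 10;0 22 -30 0 0 0 10;0 20 -28 0 0 0 10;0 12 -16 0 0 0 10;0 5 -8 0 0 0 10;0 0 0 0 0 0 10;0 0 0 0 0 0 10;0 0 0 0 0 0 10"

```text
t: 17.25
eef_pos: [472.4, 165.9, 140.0]
tcp_rot: [1.067, 1.568, 0.128]
ft_force: [-0.2, -0.6, -1.8]
opening: 0.321
```

```bash
python3 - <<'E'
from h import *
plan(474,162.8,18,36.5)
E
```

```text
t 17.25 p [472.4 165.9 140. ] phi 36.2 j [ 0.21  0.41  1.94 -0.    0.78 -0.43] open 30.5 F [-0.2 -0.6 -1.8]
 shift now axes [122.   -0.8   3.3]  turn x -0.005  tilt fix [ 0.     0.001 -0.002]
 shift in end axes [122.   -0.6   3.5]
```

Emit:
servo_tool:
  steps: "15 0 2 0 0 0 10;20 0 1 0 0 0 10;20 0 0 0 0 0 10;20 0 0 0 0 0 10;15 0 0 0 0 0 10;8 0 0 0 0 0 10;0 0 0 0 0 0 10;0 0 0 0 0 0 10"

```text
t: 18.05
eef_pos: [477.0, 156.1, 40.2]
tcp_rot: [1.01, 1.566, 0.061]
ft_force: [0.2, 0.5, -0.8]
opening: 0.329
```

```bash
python3 - <<'E'
from h import *
plan(474,162.8,18,36.5)
E
```

```text
t 18.05 p [477.  156.1  40.2] phi 35.6 j [ 0.18  0.58  2.02 -0.    0.53 -0.44] open 31.3 F [ 0.2  0.5 -0.8]
 shift now axes [22.2  1.4 -7.2]  turn x -0.015  tilt fix [ 0.     0.003 -0.004]
 shift in end axes [22.2  1.6 -7.1]
```

Emit:
servo_tool:
  steps: "0 1 -2 0 0 0 10;0 0 -2 0 0 0 10;0 0 -1 0 0 0 10;6 0 0 0 0 0 10;5 0 0 0 0 0 10;4 0 0 0 0 0 10;2 0 0 0 0 0 10;0 0 0 0 0 0 10"

```text
t: 18.85
eef_pos: [475.7, 161.4, 23.8]
tcp_rot: [1.063, 1.562, 0.115]
ft_force: [0.3, -0.4, -1.4]
opening: 0.323
```

```bash
python3 - <<'E'
from h import *
plan(474,162.8,17.4,36.5)
E
```

```text
t 18.85 p [475.7 161.4  23.8] phi 35.7 j [ 0.2   0.61  2.03 -0.    0.49 -0.43] open 30.7 F [ 0.3 -0.4 -1.4]
 shift now axes [ 6.3 -0.6 -2.2]  turn x -0.015  tilt fix [ 0.     0.004 -0.008]
 shift in end axes [ 6.4 -0.5 -2.2]
```

Emit:
servo_tool:
  steps: "2 0 0 0 0.004 -0.008 10;2 0 0 0 0 0 10;2 0 0 0 0 0 10;0 0 0 0 0 0 10;0 0 0 0 0 0 10;0 0 0 0 0 0 10;0 0 0 0 0 0 10;0 0 0 0 0 0 10"

```text
t: 19.65
eef_pos: [475.9, 161.4, 17.4]
tcp_rot: [-1.545, 1.57, -2.493]
ft_force: [0.9, 0.2, -1.2]
opening: 0.323
```

Emit:
servo_tool:
  steps: "0 0 0 0 0 0 38;0 0 0 0 0 0 50;0 0 0 0 0 0 55;-5 0 0 0 0 0 55;-15 0 0 0 0 0 55;-25 0 0 0 0 0 55;-30 0 0 0 0 0 55;-30 0 0 0 0 0 50"

```text
t: 20.45
eef_pos: [474.5, 161.0, 124.1]
tcp_rot: [-1.95, 1.564, -2.899]
ft_force: [0.3, 0.2, -0.7]
opening: 0.543
```

```bash
python3 - <<'E'
from h import *
x,y=glob("tee",-3,-0.6);print(x,y)
plan(x,y,130,7.7+90)
wristobj(474,162.8,25,60,"pics/w3.png",rad=42)
E
```

```text
452.8906561242259 -156.0909613563612
t 20.45 p [474.5 161.  124.1] phi 35.6 j [ 0.2   0.44  1.95 -0.    0.75 -0.43] open 51.5 F [ 0.3  0.2 -0.7]
 shift now axes [  -5.3 -202.4  245.1]  turn x -1.083  tilt fix [ 0.    -0.003  0.007]
 shift in end axes [  -5.9 -311.4  -63.9]
 green floor/bench z [0.7 1.6]
 n 2462 circle [471.9 167. ] 26.9 rect ((473.6751708984375, 165.0882568359375), (35.73406982421875, 48.63273620605469), 38.384765625) z98 [31.3 52.6]
```

View pics/w3.png

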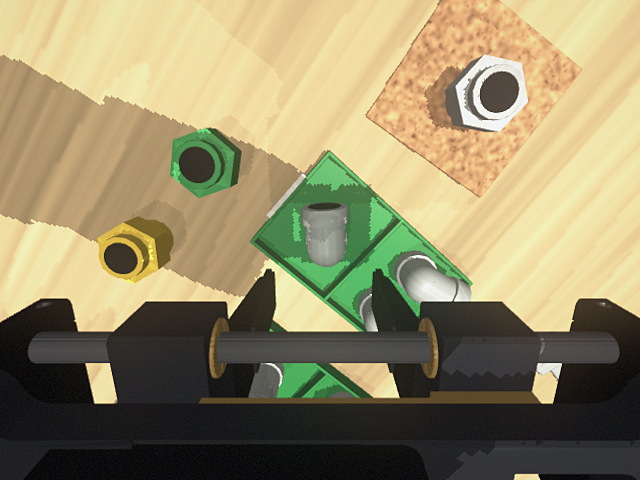

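Emit:
servo_tool:
  steps: "-2 -14 17 0 0 0 50;-2 -26 31 0 0 0 50;0 -28 34 0 0 0 50;0 -28 34 0 0 0 50;0 -28 34 0 0 0 50;0 -28 34 0 0 0 50;0 -24 29 0 0 0 50;0 -12 14 0 0 0 50"

```text
t: 21.3
eef_pos: [456.9, -140.9, 137.6]
tcp_rot: [0.857, 1.561, -0.085]
ft_force: [0.3, -0.2, -0.5]
opening: 0.525
```

```bash
python3 - <<'E'
from h import *
plan(453,-156,19,36)
wristobj(453,-156,50,65,"pics/w4.png",rad=30)
E
```

```text
t 21.3 p [ 456.9 -140.9  137.6] phi 36.0 j [-0.44  0.39  2.    0.01  0.74 -1.07] open 49.8 F [ 0.3 -0.2 -0.5]
 shift now axes [118.6 -13.    9.1]  turn x 0.0  tilt fix [ 0.     0.007 -0.008]
 shift in end axes [118.6 -12.    9.9]
 green floor/bench z [0.7 1.6]
 n 905 circle [ 454.3 -156. ] 13.7 rect ((453.96026611328125, -155.95562744140625), (26.200815200805664, 26.424816131591797), 26.48172950744629) z98 [52.4 58.2]
```

Emit:
servo_tool:
  steps: "0 -4 3 0 0.007 -0.008 50;0 -4 3 0 0 0 50;0 -3 3 0 0 0 50;10 0 0 0 0 0 50;15 0 0 0 0 0 50;15 0 0 0 0 0 50;0 0 0 0 0 0 50;0 0 0 0 0 0 50"

```text
t: 22.15
eef_pos: [453.1, -153.4, 95.3]
tcp_rot: [-2.293, 1.57, 3.05]
ft_force: [0.0, 0.5, 0.1]
opening: 0.527
```

```bash
python3 - <<'E'
from h import *
plan(453.7,-156,19,36)
E
```

```text
t 22.15 p [ 453.1 -153.4   95.3] phi 36.2 j [-0.46  0.46  2.04 -0.    0.64 -1.1 ] open 50.0 F [0.  0.5 0.1]
 shift now axes [76.3 -1.   2.5]  turn x 0.003  tilt fix [ 0.    -0.001  0.001]
 shift in end axes [76.3 -1.1  2.4]
```

Emit:
servo_tool:
  steps: "0 -1 2 0 0 0 50;12 0 0 0 0 0 50;12 0 0 0 0 0 50;12 0 0 0 0 0 50;12 0 0 0 0 0 50;12 0 0 0 0 0 50;10 0 0 0 0 0 50;0 0 0 0 0 0 50"

```text
t: 22.95
eef_pos: [456.7, -156.7, 27.1]
tcp_rot: [0.42, 1.563, -0.518]
ft_force: [0.4, 0.1, 0.3]
opening: 0.524
```

```bash
python3 - <<'E'
from h import *
plan(453.7,-156,19,36)
E
```

```text
t 22.95 p [ 456.7 -156.7   27.1] phi 36.3 j [-0.47  0.59  2.08 -0.    0.47 -1.1 ] open 49.8 F [0.4 0.1 0.3]
 shift now axes [ 8.  -2.  -2.4]  turn x 0.005  tilt fix [ 0.     0.007 -0.003]
 shift in end axes [ 8.1 -2.  -2.3]
```

Emit:
servo_tool:
  steps: "0 -1 -2 0 0.007 -0.003 50;5 -1 0 0 0 0 50;2 0 0 0 0 0 50;0 0 0 0 0 0 45;0 0 0 0 0 0 38;0 0 0 0 0 0 28;0 0 0 0 0 0 15;0 0 0 0 0 0 10"

```text
t: 23.75
eef_pos: [454.5, -156.6, 21.3]
tcp_rot: [0.529, 1.568, -0.408]
ft_force: [-0.1, 0.3, -0.7]
opening: 0.28
```

Emit:
servo_tool:
  steps: "0 0 0 0 0 0 10;0 0 0 0 0 0 10;0 0 0 0 0 0 10;-10 0 0 0 0 0 10;-20 0 0 0 0 0 10;-25 0 0 0 0 0 10;-25 0 0 0 0 0 10;-25 0 0 0 0 0 10"

```text
t: 24.55
eef_pos: [452.6, -155.7, 129.4]
tcp_rot: [-2.711, 1.566, 2.635]
ft_force: [-0.0, -0.2, -1.1]
opening: 0.275
```

```bash
python3 - <<'E'
from h import *
print(glob("nipple",0,0));x,y=glob("nipple",0,0)
plan(x,y,18,36)
E
```

```text
[ 481.39463581 -320.53475609]
t 24.55 p [ 452.6 -155.7  129.4] phi 36.3 j [-0.47  0.41  2.    0.    0.74 -1.1 ] open 26.1 F [-0.  -0.2 -1.1]
 shift now axes [110.9 -74.2 150.3]  turn x 0.005  tilt fix [ 0.    -0.004  0.002]
 shift in end axes [111.4 -73.6 150.2]
```

Emit:
servo_tool:
  steps: "-2 -10 20 0 0 0 10;0 -15 30 0 0 0 10;0 -15 30 0 0 0 10;0 -15 30 0 0 0 10;0 -10 20 0 0 0 10;0 -5 11 0 0 0 10;0 0 0 0 0 0 10;0 0 0 0 0 0 10"

```text
t: 25.35
eef_pos: [480.6, -315.1, 141.1]
tcp_rot: [0.37, 1.567, -0.566]
ft_force: [-0.1, 0.4, -1.3]
opening: 0.278
```

```bash
python3 - <<'E'
from h import *
plan(481.4,-320.5,22,36)
E
```

```text
t 25.35 p [ 480.6 -315.1  141.1] phi 36.4 j [-0.7   0.5   1.77  0.    0.87 -1.33] open 26.5 F [-0.1  0.4 -1.3]
 shift now axes [119.1  -2.7   4.4]  turn x 0.007  tilt fix [ 0.     0.004 -0.001]
 shift in end axes [119.1  -2.5   4.8]
```

Emit:
servo_tool:
  steps: "10 -2 3 0 0 0 10;18 0 1 0 0 0 10;18 0 0 0 0 0 10;18 0 0 0 0 0 10;18 0 0 0 0 0 10;10 0 0 0 0 0 10;5 0 0 0 0 0 10;0 0 0 0 0 0 10"

```text
t: 26.15
eef_pos: [481.2, -313.2, 38.7]
tcp_rot: [0.781, 1.569, -0.148]
ft_force: [-0.5, -0.5, -0.9]
opening: 0.278
```

```bash
python3 - <<'E'
from h import *
plan(481.4,-320.5,21.5,36)
E
```

```text
t 26.15 p [ 481.2 -313.2   38.7] phi 36.8 j [-0.69  0.65  1.84  0.    0.65 -1.34] open 26.4 F [-0.5 -0.5 -0.9]
 shift now axes [17.2 -4.2  6. ]  turn x 0.014  tilt fix [ 0.     0.001 -0.001]
 shift in end axes [17.2 -4.1  6.1]
```

Emit:
servo_tool:
  steps: "0 -2 3 0 0 0 10;4 -1 2 0 0 0 10;4 0 0 0 0 0 10;3 0 0 0 0 0 10;2 0 0 0 0 0 10;1 0 0 0 0 0 10;0 0 0 0 0 0 10;0 0 0 0 0 0 10"

```text
t: 26.95
eef_pos: [482.7, -320.2, 25.7]
tcp_rot: [0.405, 1.566, -0.524]
ft_force: [0.0, 0.5, -1.4]
opening: 0.283
```

```bash
python3 - <<'E'
from h import *
plan(481.4,-320.5,21.5,36)
E
```

```text
t 26.95 p [ 482.7 -320.2   25.7] phi 36.8 j [-0.7   0.67  1.84  0.    0.63 -1.34] open 26.9 F [ 0.   0.5 -1.4]
 shift now axes [ 4.2 -1.3 -0.5]  turn x 0.014  tilt fix [ 0.     0.005 -0.002]
 shift in end axes [ 4.2 -1.3 -0.5]
```

Emit:
servo_tool:
  steps: "2 0 0 0 0.005 -0.002 10;1.5 0 0 0 0 0 10;1 0 0 0 0 0 10;0 0 0 0 0 0 10;0 0 0 0 0 0 10;0 0 0 0 0 0 10;0 0 0 0 0 0 10;0 0 0 0 0 0 10"

```text
t: 27.75
eef_pos: [482.8, -320.2, 21.3]
tcp_rot: [-2.656, 1.571, 2.698]
ft_force: [-0.7, -0.4, -0.3]
opening: 0.28
```

Emit:
servo_tool:
  steps: "0 0 0 0 0 0 34;0 0 0 0 0 0 44;0 0 0 0 0 0 50;-5 0 0 0 0 0 50;-15 0 0 0 0 0 50;-25 0 0 0 0 0 50;-30 0 0 0 0 0 50;-30 0 0 0 0 0 50"

```text
t: 28.55
eef_pos: [481.6, -319.2, 127.1]
tcp_rot: [-2.913, 1.564, 2.441]
ft_force: [0.2, 0.1, 0.2]
opening: 0.524
```

```bash
python3 - <<'E'
from h import *
x,y=glob("union",-2.2,6.3);print(x,y)
plan(x,y,130,-5.9-7.5)
wristobj(481.4,-320.5,48,65,"pics/w5.png",rad=30)
E
```

```text
509.98437705662195 10.76145414222813
t 28.55 p [ 481.6 -319.2  127.1] phi 36.8 j [-0.7   0.53  1.76  0.    0.85 -1.34] open 49.8 F [0.2 0.1 0.2]
 shift now axes [  -1.6  220.3 -247.3]  turn x 0.876  tilt fix [ 0.    -0.007  0.002]
 shift in end axes [  -2.9  -48.9 -327.6]
 green floor/bench z [0.7 1.6]
 n 1014 circle [ 482.8 -319.3] 13.5 rect ((482.5633544921875, -319.26177978515625), (26.340734481811523, 25.835168838500977), 45.892250061035156) z98 [49.8 58.3]
```

View pics/w5.png

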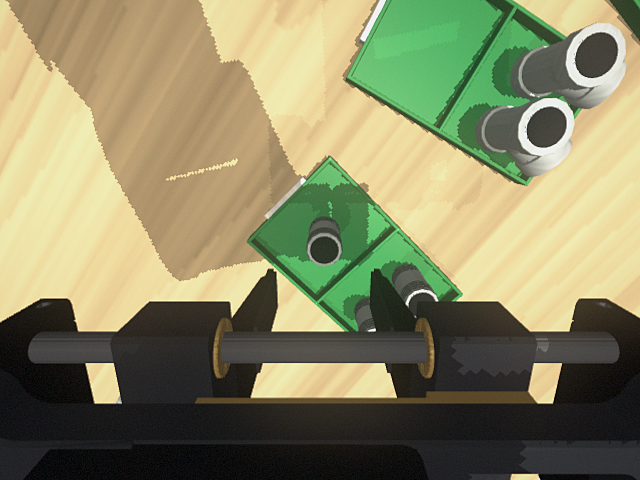

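Emit:
servo_tool:
  steps: "-3 14 -16 0 0 0 55;-2 30 -33 0 0 0 55;0 30 -33 0 0 0 55;0 30 -33 0 0 0 55;0 30 -33 0 0 0 55;0 30 -33 0 0 0 55;0 26 -29 0 0 0 55;0 0 0 0 0 0 55"

```text
t: 29.4
eef_pos: [511.5, -30.7, 141.3]
tcp_rot: [0.432, 1.561, -0.501]
ft_force: [0.3, 0.2, 0.2]
opening: 0.58
```

Emit:
servo_tool:
  steps: "0 0 0 0.13 0 0 55;0 0 0 0.13 0 0 55;0 0 0 0.13 0 0 55;0 0 0 0.13 0 0 55;0 0 0 0.13 0 0 55;0 0 0 0.13 0 0 55;0 0 0 0.08 0 0 55;0 0 0 0 0 0 55"

```text
t: 30.2
eef_pos: [511.8, -32.8, 143.2]
tcp_rot: [1.347, 1.557, -0.479]
ft_force: [-0.2, -0.1, 1.0]
opening: 0.58
```

```bash
python3 - <<'E'
from h import *
plan(510,10.7,20,-13.4)
wristobj(510,10.7,62,75,rad=30)
wristobj(507,0,25,75,"pics/w6.png",rad=45)
E
```

```text
t 30.2 p [511.8 -32.8 143.2] phi -14.6 j [-0.19  0.42  1.92 -0.01  0.79  0.07] open 55.1 F [-0.2 -0.1  1. ]
 shift now axes [122.9 -14.3 -42. ]  turn x -0.021  tilt fix [ 0.     0.003 -0.013]
 shift in end axes [123.2 -11.8 -41.9]
 green floor/bench z [0.7 1.5]
 n 1961 circle [511.6  10.9] 18.0 rect ((511.5974426269531, 11.143936157226562), (35.455291748046875, 34.92515182495117), 35.43419647216797) z98 [66.  69.1]
 green floor/bench z [0.6 1.6]
 n 2700 circle [508.7   1.3] 28.1 rect ((509.73333740234375, 3.5423965454101562), (50.770259857177734, 35.14873504638672), 76.19932556152344) z98 [40.4 69.1]
```

View pics/w6.png

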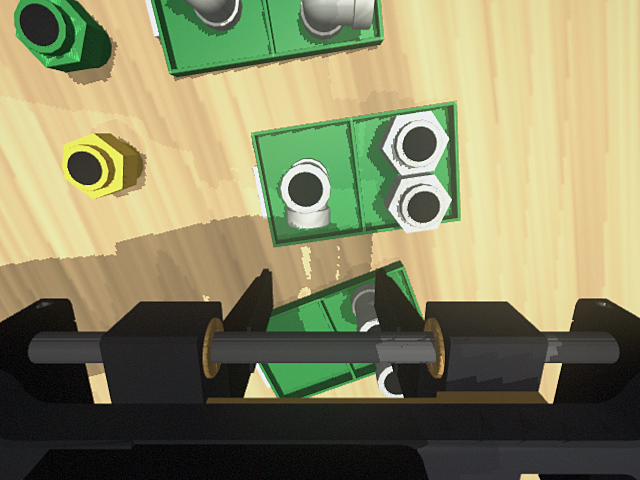

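Emit:
servo_tool:
  steps: "0 -3 -11 -0.018 0.003 -0.013 55;0 -4 -13 0 0 0 55;0 -3 -9 0 0 0 55;0 -1 -4 0 0 0 55;8 0 0 0 0 0 55;10 0 0 0 0 0 55;0 0 0 0 0 0 55;0 0 0 0 0 0 55"

```text
t: 31.1
eef_pos: [509.1, 9.8, 123.1]
tcp_rot: [-1.588, 1.569, 2.899]
ft_force: [-0.3, -0.8, -0.6]
opening: 0.58
```

```bash
python3 - <<'E'
from h import *
plan(510.4,7.8,20,-13.6)
E
```

```text
t 31.1 p [509.1   9.8 123.1] phi -12.9 j [-0.11  0.45  1.94  0.    0.75  0.11] open 55.1 F [-0.3 -0.8 -0.6]
 shift now axes [103.1   1.9   1.7]  turn x 0.013  tilt fix [ 0.    -0.     0.002]
 shift in end axes [103.1   1.7   1.6]
```

Emit:
servo_tool:
  steps: "0 1.5 1.5 0.012 0 0 55;8 0 0 0 0 0 55;10 0 0 0 0 0 55;10 0 0 0 0 0 55;5 0 0 0 0 0 55;0 0 0 0 0 0 55;0 0 0 0 0 0 55;0 0 0 0 0 0 55"

```text
t: 31.9
eef_pos: [510.2, 7.1, 86.5]
tcp_rot: [-1.521, 1.568, 2.952]
ft_force: [-0.7, 1.3, 0.4]
opening: 0.579
```

```bash
python3 - <<'E'
from h import *
plan(510.4,7.8,20,-13.6)
E
```

```text
t 31.9 p [510.2   7.1  86.5] phi -13.7 j [-0.12  0.51  1.97  0.    0.67  0.12] open 55.0 F [-0.7  1.3  0.4]
 shift now axes [66.5  0.2 -0.7]  turn x -0.002  tilt fix [0.    0.    0.003]
 shift in end axes [66.5  0.  -0.7]
```

Emit:
servo_tool:
  steps: "10 0 0 0 0 0 55;12 0 0 0 0 0 55;12 0 0 0 0 0 55;12 0 0 0 0 0 55;10 0 0 0 0 0 55;5 0 0 0 0 0 55;0 0 0 0 0 0 55;0 0 0 0 0 0 55"

```text
t: 32.7
eef_pos: [509.9, 7.2, 20.0]
tcp_rot: [-1.528, 1.568, 2.945]
ft_force: [-0.2, 0.2, 0.2]
opening: 0.578
```

```bash
python3 - <<'E'
from h import *
plan(510.4,7.8,19,-13.6)
E
```

```text
t 32.7 p [509.9   7.2  20. ] phi -13.7 j [-0.12  0.63  2.01  0.    0.51  0.12] open 54.9 F [-0.2  0.2  0.2]
 shift now axes [ 1.   0.3 -0.7]  turn x -0.002  tilt fix [0.    0.    0.003]
 shift in end axes [ 1.   0.3 -0.7]
```

Emit:
servo_tool:
  steps: "0 0 0 0 0 0 48;0 0 0 0 0 0 40;0 0 0 0 0 0 28;0 0 0 0 0 0 10;0 0 0 0 0 0 10;0 0 0 0 0 0 10;0 0 0 0 0 0 10;0 0 0 0 0 0 10"

```text
t: 33.5
eef_pos: [510.3, 7.2, 21.1]
tcp_rot: [-1.691, 1.57, 2.782]
ft_force: [-0.5, 0.9, -2.0]
opening: 0.371
```

Emit:
servo_tool:
  steps: "-10 0 0 0 0 0 10;-20 0 0 0 0 0 10;-25 0 0 0 0 0 10;-25 0 0 0 0 0 10;-25 0 0 0 0 0 10;-10 0 0 0 0 0 10;0 0 0 0 0 0 10;0 0 0 0 0 0 10"

```text
t: 34.3
eef_pos: [509.2, 7.3, 142.5]
tcp_rot: [-1.529, 1.568, 2.945]
ft_force: [-0.6, -0.8, -3.5]
opening: 0.37
```

```bash
python3 - <<'E'
from h import *
x,y=glob("tee",-2,0);print(x,y)
plan(x,y,20,-13.6)
E
```

```text
453.8012476126898 -155.362385251114
t 34.3 p [509.2   7.3 142.5] phi -13.7 j [-0.12  0.42  1.92  0.    0.8   0.12] open 35.2 F [-0.6 -0.8 -3.5]
 shift now axes [122.6 -15.  171.1]  turn x -0.002  tilt fix [0.    0.    0.003]
 shift in end axes [122.5 -15.6 171.1]
```

```bash
python3 - <<'E'
from h import *
from cell import *
for n in("scene","side"):
    p,d=read_camera(n);c=get_calibration(n);X=c["R"]@np.array([509,7,130.])+c["t"];q=c["mtx"]@X;u,v=(q[:2]/q[2]).astype(int)
    cv2.imwrite(f"pics/t_{n}.png",cv2.resize(p[max(v-70,0):v+70,max(u-80,0):u+80],None,fx=4,fy=4))
E
```

```text
(no output)
```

View pics/t_scene.png

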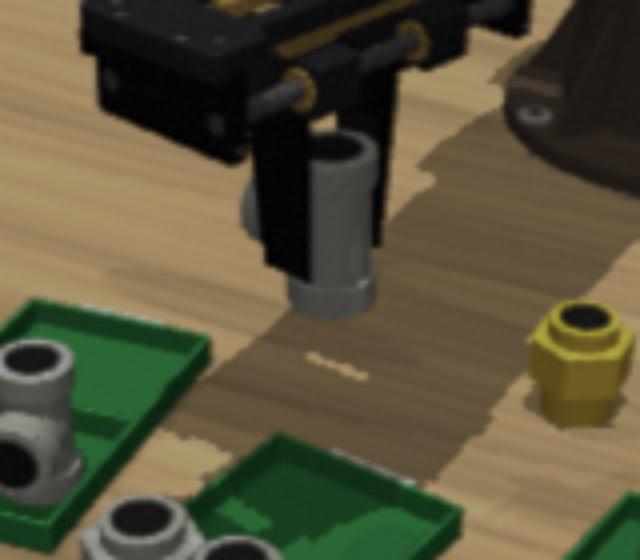

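View pics/t_side.png

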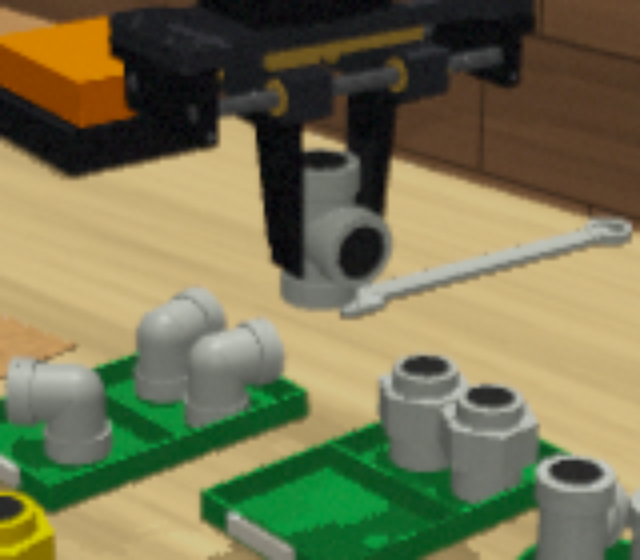

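Emit:
servo_tool:
  steps: "0 -2 20 0 0 0 10;0 -3 30 0 0 0 10;0 -3 32 0 0 0 10;0 -3 32 0 0 0 10;0 -2 25 0 0 0 10;0 -1 16 0 0 0 10;0 0 5 0 0 0 10;0 0 0 0 0 0 10"

```text
t: 35.2
eef_pos: [453.2, -148.8, 133.9]
tcp_rot: [-1.656, 1.553, 2.819]
ft_force: [0.5, -0.3, -2.5]
opening: 0.369
```

```bash
python3 - <<'E'
from h import *
plan(453.5,-156,22,-13.6)
E
```

```text
t 35.2 p [ 453.2 -148.8  133.9] phi -13.6 j [-0.45  0.4   1.99 -0.    0.76 -0.21] open 35.1 F [ 0.5 -0.3 -2.5]
 shift now axes [111.9   3.9   7.1]  turn x -0.0  tilt fix [ 0.    -0.002  0.018]
 shift in end axes [111.9   1.9   6.9]
```

Emit:
servo_tool:
  steps: "0 1 3 0 -0.002 0.018 10;10 1 3 0 0 0 10;15 0 1 0 0 0 10;18 0 0 0 0 0 10;18 0 0 0 0 0 10;15 0 0 0 0 0 10;8 0 0 0 0 0 10;0 0 0 0 0 0 10"

```text
t: 36.0
eef_pos: [454.8, -152.5, 43.2]
tcp_rot: [1.486, 1.569, -0.316]
ft_force: [-0.4, 0.5, -2.8]
opening: 0.37
```

```bash
python3 - <<'E'
from h import *
plan(453.5,-156,21.5,-13.6)
E
```

```text
t 36.0 p [ 454.8 -152.5   43.2] phi -13.3 j [-0.46  0.56  2.07  0.    0.51 -0.23] open 35.2 F [-0.4  0.5 -2.8]
 shift now axes [21.7 -0.5  3.7]  turn x 0.006  tilt fix [ 0.     0.    -0.002]
 shift in end axes [21.7 -0.5  3.7]
```

Emit:
servo_tool:
  steps: "3 0 2 0 0 0 10;5 0 1 0 0 0 10;5 0 0 0 0 0 10;3 0 0 0 0 0 10;2 0 0 0 0 0 10;1 0 0 0 0 0 10;0 0 0 0 0 0 10;0 0 0 0 0 0 10"

```text
t: 36.8
eef_pos: [455.3, -155.9, 24.2]
tcp_rot: [1.392, 1.566, -0.41]
ft_force: [0.1, 0.1, -2.8]
opening: 0.368
```

```bash
python3 - <<'E'
from h import *
plan(453.5,-156,21.3,-13.6)
E
```

```text
t 36.8 p [ 455.3 -155.9   24.2] phi -13.2 j [-0.47  0.6   2.08  0.    0.46 -0.24] open 35.0 F [ 0.1  0.1 -2.8]
 shift now axes [ 2.9 -1.7  0.5]  turn x 0.007  tilt fix [ 0.     0.001 -0.005]
 shift in end axes [ 2.9 -1.7  0.5]
```

Emit:
servo_tool:
  steps: "1.5 0 0 0 0 -0.005 10;1 0 0 0 0 0 10;0.5 0 0 0 0 0 10;0 0 0 0 0 0 10;0 0 0 0 0 0 10;0 0 0 0 0 0 10;0 0 0 0 0 0 10;0 0 0 0 0 0 10"

```text
t: 37.6
eef_pos: [455.4, -155.9, 21.3]
tcp_rot: [0.252, 1.57, -1.549]
ft_force: [-0.6, -0.8, -3.0]
opening: 0.37
```

Emit:
servo_tool:
  steps: "0.5 0 0 0 0 0 10;0.5 0 0 0 0 0 10;0.5 0 0 0 0 0 10;0 0 0 0 0 0 10;0 0 0 0 0 0 10;0 0 0 0 0 0 10;0 0 0 0 0 0 10;0 0 0 0 0 0 10"

```text
t: 38.4
eef_pos: [455.6, -155.8, 21.0]
tcp_rot: [0.864, 1.569, -0.938]
ft_force: [-0.1, 0.4, -1.3]
opening: 0.372
```

Contact: it carries only part of the weight now. Release.

Emit:
servo_tool:
  steps: "0 0 0 0 0 0 42;0 0 0 0 0 0 50;0 0 0 0 0 0 55;-5 0 0 0 0 0 55;-15 0 0 0 0 0 55;-25 0 0 0 0 0 55;-30 0 0 0 0 0 60;-30 0 0 0 0 0 65"

```text
t: 39.2
eef_pos: [454.2, -155.2, 127.6]
tcp_rot: [-1.614, 1.566, 2.867]
ft_force: [-0.2, 0.1, -0.3]
opening: 0.655
```

```bash
python3 - <<'E'
from h import *
plan(503.8,312.3,130,-6)
wristobj(454,-152.5,62,75,"pics/w7.png",rad=30)
E
```

```text
t 39.2 p [ 454.2 -155.2  127.6] phi -13.2 j [-0.47  0.41  2.   -0.    0.73 -0.23] open 62.2 F [-0.2  0.1 -0.3]
 shift now axes [  -2.   -58.7 -466.4]  turn x -0.126  tilt fix [ 0.    -0.     0.005]
 shift in end axes [  -2.4    0.5 -470.1]
 green floor/bench z [0.7 1.6]
 n 1966 circle [ 456.6 -151.2] 18.1 rect ((456.95587158203125, -151.2471160888672), (35.28614044189453, 35.15692901611328), 15.522788047790527) z98 [64.7 69.1]
```

View pics/w7.png

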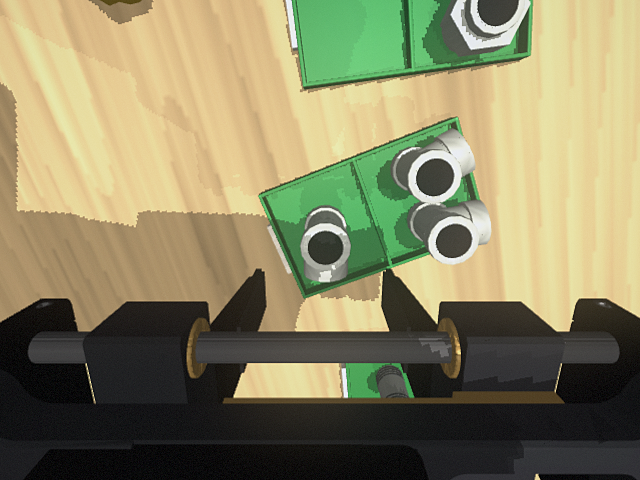

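Emit:
servo_tool:
  steps: "-3 0 -25 -0.06 0 0 65;-3 0 -45 -0.06 0 0 65;0 0 -46 0 0 0 65;0 0 -46 0 0 0 65;0 0 -46 0 0 0 65;0 0 -46 0 0 0 65;0 0 -46 0 0 0 65;0 0 -46 0 0 0 65"

```text
t: 40.05
eef_pos: [501.9, 194.7, 142.4]
tcp_rot: [1.326, 1.559, -0.359]
ft_force: [0.8, -0.1, -0.2]
opening: 0.682
```

```bash
python3 - <<'E'
from h import *
plan(503.8,312.3,130,-6)
E
```

```text
t 40.05 p [501.9 194.7 142.4] phi -6.6 j [ 0.25  0.46  1.86 -0.01  0.82  0.37] open 64.8 F [ 0.8 -0.1 -0.2]
 shift now axes [  11.9  -11.8 -117.1]  turn x -0.01  tilt fix [ 0.     0.003 -0.012]
 shift in end axes [  12.4  -10.4 -117.1]
```

Emit:
servo_tool:
  steps: "0 -3 -28 -0.01 0.003 -0.012 65;0 -3 -26 0 0 0 65;0 -2 -20 0 0 0 65;0 -1 -10 0 0 0 65;0 0 -4 0 0 0 65;0 0 0 0 0 0 65;0 0 0 0 0 0 65;0 0 0 0 0 0 65"

```text
t: 40.85
eef_pos: [501.3, 290.5, 143.0]
tcp_rot: [2.53, 1.57, 0.861]
ft_force: [-0.4, -0.2, -0.3]
opening: 0.684
```

```bash
python3 - <<'E'
from h import *
plan(503.8,312.3,20,-6)
wristobj(503.8,312.3,50,60,"pics/w8.png",rad=30)
wristobj(503.8,312.3,25,60,rad=32)
E
```

```text
t 40.85 p [501.3 290.5 143. ] phi -5.7 j [0.41 0.51 1.75 0.   0.88 0.51] open 64.9 F [-0.4 -0.2 -0.3]
 shift now axes [123.    0.3 -21.9]  turn x 0.006  tilt fix [ 0.    -0.001 -0.   ]
 shift in end axes [123.    0.2 -22. ]
 green floor/bench z [1.2 2. ]
 n 1455 circle [504.7 312.8] 16.9 rect ((504.6466369628906, 312.7589416503906), (33.766300201416016, 32.28345489501953), 85.31288146972656) z98 [52.5 55.8]
 green floor/bench z [1.2 2. ]
 n 2735 circle [504.7 312.8] 25.3 rect ((504.9046325683594, 312.9067687988281), (50.43623733520508, 43.99349594116211), 84.67058563232422) z98 [33.4 55.6]
```

View pics/w8.png

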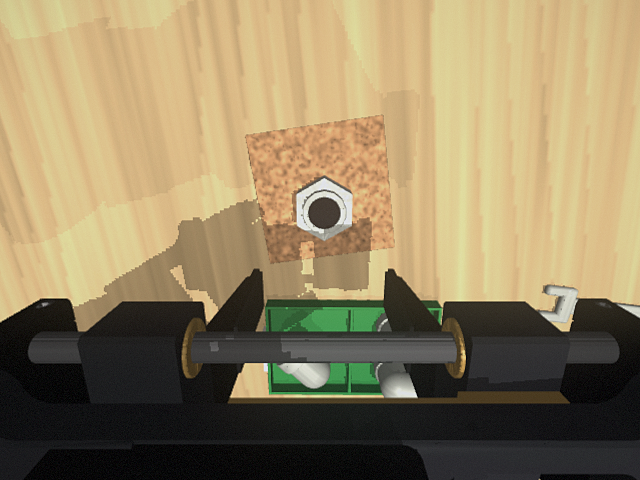

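Union at (324,212) on the mat, measured at (504,312.5), which agrees with where I set it down; its flats face the jaws.

Emit:
servo_tool:
  steps: "0 0 -9 0.005 0 0 65;0 0 -8 0 0 0 65;0 0 -4 0 0 0 65;8 0 0 0 0 0 65;12 0 0 0 0 0 65;12 0 0 0 0 0 65;8 0 0 0 0 0 65;0 0 0 0 0 0 65"

```text
t: 41.75
eef_pos: [503.3, 312.6, 98.5]
tcp_rot: [-1.307, 1.57, -2.984]
ft_force: [0.8, -0.2, 0.0]
opening: 0.682
```

```bash
python3 - <<'E'
from h import *
plan(504.0,312.5,19.5,-5.7)
E
```

```text
t 41.75 p [503.3 312.6  98.5] phi -6.0 j [0.44 0.58 1.75 0.   0.8  0.55] open 64.8 F [ 0.8 -0.2  0. ]
 shift now axes [79.   0.8 -0. ]  turn x -0.006  tilt fix [0.    0.    0.001]
 shift in end axes [79.   0.7  0. ]
```

Emit:
servo_tool:
  steps: "10 0.5 0 0 0 0 65;15 0 0 0 0 0 65;15 0 0 0 0 0 65;15 0 0 0 0 0 65;12 0 0 0 0 0 65;7 0 0 0 0 0 65;3 0 0 0 0 0 65;0 0 0 0 0 0 65"

```text
t: 42.55
eef_pos: [504.6, 312.2, 16.6]
tcp_rot: [2.676, 1.57, 0.999]
ft_force: [-0.5, 0.5, 0.6]
opening: 0.68
```

```bash
python3 - <<'E'
from h import *
plan(504.0,312.5,19.5,-5.7)
E
```

```text
t 42.55 p [504.6 312.2  16.6] phi -6.1 j [0.44 0.7  1.8  0.   0.64 0.55] open 64.6 F [-0.5  0.5  0.6]
 shift now axes [-2.9 -0.6 -0.2]  turn x -0.007  tilt fix [ 0. -0. -0.]
 shift in end axes [-2.9 -0.6 -0.2]
```

Emit:
servo_tool:
  steps: "-3.5 0 0 0 0 0 65;0 0 0 0 0 0 65;0 0 0 0 0 0 55;0 0 0 0 0 0 40;0 0 0 0 0 0 30;0 0 0 0 0 0 20;0 0 0 0 0 0 20;0 0 0 0 0 0 20"

```text
t: 43.35
eef_pos: [505.4, 312.7, 22.5]
tcp_rot: [2.19, 1.567, 0.514]
ft_force: [-0.2, -1.0, -0.2]
opening: 0.459
```

Emit:
servo_tool:
  steps: "-10 0 0 0 0 0 20;-20 0 0 0 0 0 20;-25 0 0 0 0 0 20;-25 0 0 0 0 0 20;-25 0 0 0 0 0 20;-10 0 0 0 0 0 20;0 0 0 0 0 0 20;0 0 0 0 0 0 20"

```text
t: 44.15
eef_pos: [503.3, 311.5, 142.0]
tcp_rot: [-1.138, 1.569, -2.814]
ft_force: [-0.8, 0.1, -2.4]
opening: 0.461
```

```bash
python3 - <<'E'
from h import *
x,y=glob("union",0,0);print(x,y)
plan(x,y,20,-5.9)
E
```

```text
511.5251302725201 4.26868281345799
t 44.15 p [503.3 311.5 142. ] phi -6.1 j [0.44 0.53 1.72 0.   0.9  0.55] open 43.8 F [-0.8  0.1 -2.4]
 shift now axes [122.1  40.9 304.6]  turn x -0.003  tilt fix [0.    0.001 0.001]
 shift in end axes [122.   39.8 304.8]
```

Emit:
servo_tool:
  steps: "0 3 25 0 0 0 20;0 6 42 0 0 0 20;0 6 44 0 0 0 20;0 6 44 0 0 0 20;0 6 44 0 0 0 20;0 5 40 0 0 0 20;0 3 25 0 0 0 20;0 0 0 0 0 0 20"

```text
t: 44.95
eef_pos: [506.4, 36.2, 132.0]
tcp_rot: [-1.344, 1.555, -3.017]
ft_force: [0.7, 0.6, -3.2]
opening: 0.463
```

```bash
python3 - <<'E'
from h import *
plan(511.5,4.3,22,-5.9)
E
```

```text
t 44.95 p [506.4  36.2 132. ] phi -5.9 j [-0.06  0.44  1.92 -0.    0.79  0.05] open 44.0 F [ 0.7  0.6 -3.2]
 shift now axes [110.   10.1  30.8]  turn x 0.0  tilt fix [0.    0.004 0.015]
 shift in end axes [110.    8.4  31.2]
```

Emit:
servo_tool:
  steps: "0 3 10 0 0.004 0.015 20;0 3 10 0 0 0 20;0 1 5 0 0 0 20;10 0 0 0 0 0 20;18 0 0 0 0 0 20;18 0 0 0 0 0 20;8 0 0 0 0 0 20;0 0 0 0 0 0 20"

```text
t: 45.75
eef_pos: [510.2, 11.2, 72.2]
tcp_rot: [-1.965, 1.568, 2.647]
ft_force: [0.5, -0.3, -2.5]
opening: 0.463
```

```bash
python3 - <<'E'
from h import *
plan(511.5,4.3,22,-5.9)
E
```

```text
t 45.75 p [510.2  11.2  72.2] phi -5.7 j [-0.11  0.54  1.98  0.    0.63 -0.01] open 44.0 F [ 0.5 -0.3 -2.5]
 shift now axes [50.2  2.1  6.8]  turn x 0.003  tilt fix [ 0.    -0.001  0.003]
 shift in end axes [50.2  2.   6.8]
```

Emit:
servo_tool:
  steps: "0 1 4 0 0 0 20;0 0.5 2 0 0 0 20;10 0 0 0 0 0 20;12 0 0 0 0 0 20;12 0 0 0 0 0 20;6 0 0 0 0 0 20;3 0 0 0 0 0 20;0 0 0 0 0 0 20"

```text
t: 46.55
eef_pos: [512.1, 4.9, 26.9]
tcp_rot: [2.998, 1.57, 1.328]
ft_force: [0.5, -0.7, -2.6]
opening: 0.458
```

```bash
python3 - <<'E'
from h import *
plan(511.5,4.3,22,-5.9)
E
```

```text
t 46.55 p [512.1   4.9  26.9] phi -5.7 j [-0.12  0.62  2.    0.    0.53 -0.02] open 43.5 F [ 0.5 -0.7 -2.6]
 shift now axes [ 4.9 -0.5  0.7]  turn x 0.004  tilt fix [ 0.    -0.001 -0.   ]
 shift in end axes [ 4.9 -0.5  0.7]
```

Emit:
servo_tool:
  steps: "2 0 0 0 0 0 20;1.5 0 0 0 0 0 20;1 0 0 0 0 0 20;0.5 0 0 0 0 0 20;0 0 0 0 0 0 20;0 0 0 0 0 0 20;0 0 0 0 0 0 20;0 0 0 0 0 0 20"

```text
t: 47.35
eef_pos: [512.8, 4.9, 22.7]
tcp_rot: [1.975, 1.568, 0.305]
ft_force: [-0.2, 0.6, -3.0]
opening: 0.465
```

Emit:
servo_tool:
  steps: "0.5 0 0 0 0 0 20;0.5 0 0 0 0 0 20;0.5 0 0 0 0 0 20;0 0 0 0 0 0 20;0 0 0 0 0 0 20;0 0 0 0 0 0 20;0 0 0 0 0 0 20;0 0 0 0 0 0 20"

```text
t: 48.15
eef_pos: [512.9, 4.9, 22.0]
tcp_rot: [1.884, 1.568, 0.214]
ft_force: [-0.3, -0.2, -0.2]
opening: 0.462
```

Contact, with the weight off the tool. Release and lift.

Emit:
servo_tool:
  steps: "0 0 0 0 0 0 50;0 0 0 0 0 0 60;0 0 0 0 0 0 65;-5 0 0 0 0 0 65;-15 0 0 0 0 0 65;-25 0 0 0 0 0 65;-30 0 0 0 0 0 65;-30 0 0 0 0 0 65"

```text
t: 48.95
eef_pos: [511.3, 4.9, 128.5]
tcp_rot: [-1.958, 1.568, 2.654]
ft_force: [0.9, -0.2, -0.3]
opening: 0.682
```

Emit:
servo_tool:
  steps: "-20 0 0 0 0 0 65;-30 0 0 0 0 0 65;-20 0 -15 0 0 0 65;0 0 -30 0 0 0 65;0 -30 -30 0 0 0 65;0 -30 -30 0 0 0 65;0 0 0 0 0 0 65;0 0 0 0 0 0 65"

```text
t: 49.75
eef_pos: [461.7, 118.4, 209.7]
tcp_rot: [1.795, 1.561, 0.123]
ft_force: [0.1, -0.2, 0.1]
opening: 0.685
```

```bash
python3 - <<'E'
from h import *
from cell import *
fs={}
for n in("scene","side"):
    p,d=read_camera(n);cv2.imwrite(f"pics/f_{n}.png",p);fs[n]=(p,d,get_calibration(n))
P,C,S=merged(fs);hsv=cv2.cvtColor(C[None],cv2.COLOR_BGR2HSV)[0]
for t in TR:
    Q=local(P,t);m=(hsv[:,1]<70)&(np.abs(Q[:,0])<39)&(np.abs(Q[:,1])<47)&(Q[:,2]>20)&(Q[:,2]<75)
    print(t,m.sum(),"ztop",np.percentile(Q[m,2],98).round(1),[np.round(v,1).tolist() for v in cv2.minAreaRect(Q[m][:,:2].astype(np.float32))])
    m&=Q[:,2]>np.percentile(Q[m,2],99)-5;print("  top circle",[np.round(v,1).tolist() for v in cv2.minEnclosingCircle(Q[m][:,:2].astype(np.float32))])
s=sensors.state();print(s["t"],s["eef_pos"],s["ft_force"],s["qvel"].round(3))
E
```

```text
elbow 1044 ztop 52.8 [[-0.9, 1.1], [35.2, 49.1], 43.4]
  top circle [[-4.0, 4.0], 21.3]
union 1149 ztop 55.7 [[0.5, -0.7], [45.4, 49.6], 2.2]
  top circle [[-0.5, 0.6], 18.5]
tee 1448 ztop 69.8 [[-2.5, -3.5], [54.9, 36.7], 68.0]
  top circle [[-0.3, 3.6], 20.7]
nipple 758 ztop 59.3 [[0.2, 1.6], [27.6, 26.3], 0.3]
  top circle [[1.3, 2.5], 14.1]
49.85 [462.01770256 117.72198295 209.42249649] [0.25933977 0.06281513 0.25024239] [-0.016  0.012 -0.004 -0.    -0.003 -0.001]
```

View pics/f_scene.png

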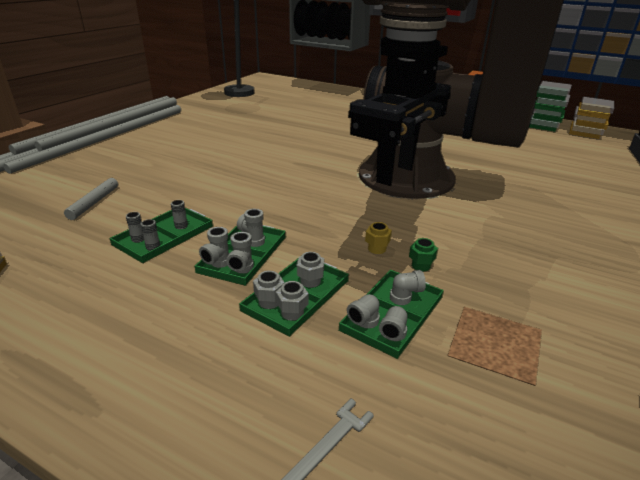

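View pics/f_side.png

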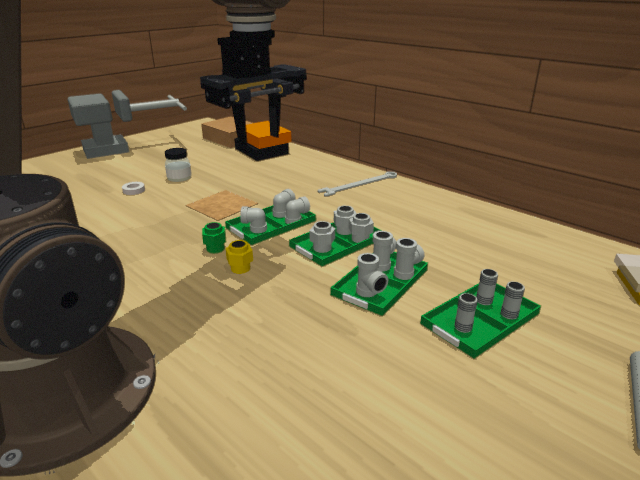

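All four strays stand upright with their own kind. In the scene view the nipple is at (179,213), the tee at (253,227), the union at (311,268) and the elbow at (405,288). The mat is empty and the gripper is clear.

```bash
python3 -c "
from cell import order
print(order.job_done())"
```

```text
the job is handed in; nothing more can be done
None
```

All four strays now stand in the near compartment of their own kind's tray, and I handed the job in at about 50 s of the 128 s allowed. The interface reports no verdict. I moved the union to the mat, then the elbow, nipple and tee to their own trays, and last the union from the mat to the union tray.

- **Placement:** the last scene and side views put every axis within about 5 mm of its compartment centre. Top heights match the given sizes plus the tray floor, with the cloud reading 1–2 mm high, so all four stand flat and upright. The gripper is clear at about 210 mm and the mat is empty.
- **Disagreements:**
  - The scene and side cameras differed by about 3 mm in position and height, so I averaged them.
  - The wrist camera read 1–3 mm off that average.
  - The tee was held at 35 mm, on its collar rather than the 31 mm run, and set down about 1 mm past the first estimate, judged by the drop in load.

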